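Make up a tablet kit and a syrup kit in two dispensing trays

TASK

Make up the two kit trays. For the tablet kit, first drop the loose white comb divider into the yellow tray, fully down with its teeth between the fins of the tray's walls just as the other one sits in the green tray, and only then stand the white bottle with the blue cap in that tray's ring and lay the pink carton flat in the bay at its other end. For the syrup kit, stand the larger brown bottle, the one with the white cap, in the ring of the green tray and the dosing cup upright in that tray's bay; leave the black-capped brown bottle and the red carton where they are.

Things in the scene. Friction and masses are not known exactly. Their poses are not given: they have to be found in the camera images.
- yellow_tray: Yellow open tray, fixed; 138 (x) x 206 (y) x 28 mm, wall 4, floor 3. Origin: underside centre; +x away from robot, card on -x wall. Floor ring (70 mm inside, 6 high) at y=+59 mm; bay centre y=-58, 80 mm (y) free: carton's long side along x. On each long wall 4 fins (10 deep, 5 thick, gaps 13, tops z=26), centred on y=+11; seated divider's origin: x=0, y=+11, z=3, x axes parallel.
- green_tray: Green open tray, fixed, same size, axes, floor and ring as the yellow one (ring centre y = +59 mm, bay centre y = -58 mm, about 80 mm free along y and 110 mm along x); a white comb divider already sits in its fins at y = +11 mm, fixed, its grip bar's top 63 mm above the table.
- divider: Loose white comb divider, standing: 5 mm plate along its x axis, 42 mm high, with a 45 mm wide (y), 25 mm high cross plate at each end that carries 3 outward teeth (5 mm thick, 18 mm pitch, pointed feet; 122 mm over all in x). Grip bar on top: 46 (x) x 14 (y) mm, 38 to 60 mm above the underside; grasp across y. Origin: underside centre. Same either way round; 4 mm play in the tray's combs.
- pink_carton: Pink and white closed tablet carton, 50 (x) x 105 (y) x 45 mm high, lying flat; origin: centre of its underside. It starts with its long (y) axis roughly along the world's x axis. Grasp it across the 50 mm.
- white_bottle: White plastic bottle with a blue cap, upright, body 52 mm in diameter up to 66 mm, 80 mm high with the 38 mm cap; origin: centre of its underside.
- brown_bottle: Larger brown glass bottle with a white cap, upright, body 44 mm in diameter up to 70 mm, 85 mm high with the 32 mm cap; origin: centre of its underside.
- dosing_cup: Small translucent dosing cup, open at the top, 44 mm in diameter at the rim and 32 mm at the foot, 38 mm high, upright; origin: centre of its underside. Grasp the rim from outside, gently.
- small_bottle: Smaller brown bottle with a black cap, 38 mm in diameter, 75 mm high; origin: centre of its underside. Not part of either kit: it stays where it stands.
- red_carton: Red and white closed tablet carton, 56 x 120 x 42 mm, lying flat at the edge of the work; origin: centre of its underside. Not part of either kit: it stays.

How it is judged:
By the outcome, as a careful person would: the job done as asked, in the order asked, and still so for the second after the job is handed in, with the robot touching nothing.
It also fails if it takes over 125 s, if anything falls off the work surface, if the arm or the gripper's body presses on something with over 40 N, if the wrist force passes 120 N, or if a joint passes its speed limit or range.

ROBOT

A 7-joint arm with a two-finger parallel gripper is mounted at the origin on a cart in front of the work surface, level with it; the furniture and walls round the work are solid. World frame = base frame: x ahead of the robot, y to its left, z up, the work surface at z = 0. Lengths are in m, angles in rad, forces in N, time in s.
With the tool pointing down it reaches from about 0.4 to 0.9 m from the base axis. Payload 5.5 kg.
Tool frame: the origin (TCP) lies midway between the tips of the shut fingers; the grasp point (between the pads) lies 19 mm behind it; z points along the fingers, y is the line along which they close (so a half turn about z gives the same grasp; the last joint's range is limited). The gripper opens to 85 mm and grips with 20 to 120 N. Pads are 22 mm wide; open, the fingers measure 114 mm over their backs; the gripper's body (76 mm by 85 mm) begins 54 mm behind the grasp point. The pads swing forward as they close: fully open they stand 13 mm farther back than shut.
Start: joints at [1.574, 0.501, -0.427, 1.55, 0.221, 1.138, -0.21], TCP at [0.167, -0.628, 0.206] pointing down, gripper open.
Joint ranges: [-2.88, 2.88], [-0.31, 2.03], [-1.54, 1.56], [0.2, 2.42], [-1.41, 4.55], [0.19, 2.02], [-2.57, 2.57]. Speed limits (rad/s): [2.57, 2.57, 3.14, 3.14, 3.14, 3.14, 3.14].

INTERFACE

Orientations are given as a 3x3 rotation matrix whose columns are the frame's x, y, z axes.
In Python, from station import ctrl, capture, get_calibration, job gives the robot as it stands.
- The arm moves only by the shell command python3 -m crank 'ROWS' [FORCE]. ROWS is JSON, a list of rows, each a list of 3 entries, a list of its own where there are three numbers: the shift along the tool's x, y, z in m, then the turn about the tool's z in degrees, then the closure, from -1 (fully open) to 1 (shut). In form: [[[dx, dy, dz], roll, claw], ...]. A call has 1 to 12 rows; each row shifts and turns the commanded pose from where the row before left it, along the tool's axes as they then stand; what a row does not reach is not made up. A row lasts 1/8 s, in which the tool goes at most 62.5 mm and 10.7 degrees, less where a joint would pass 70% of its speed; a pose out of reach is approached as far as the arm can. A call with a gripper value outside its range is refused whole. The fingers move at their own pace and stop on an object; FORCE is the grip in N (left out, the last holds). Time passes only in rows, so rows that do not move let the fingers close. It gives the time, the measured TCP pose, the force, the opening and the grip force at its end, in the units of the state.
- ctrl.state(): the state, without advancing time (a new reading comes with each control period).
- capture(name): name is "side" or "top"; returns (picture, depth): 420x560x3 uint8, red, green, blue; 420x560 float32, m along the optical axis (not along the pixel's ray), 0 where there is no reading.
- get_calibration(name): a dict with "vfov" (degrees; the focal length in pixels is half the picture's height over the tangent of half this angle, whatever the lens; pixels are square), "cx", "cy" (the principal point, pixels), "k1" (the pictures are not rectified: a ray, as slopes to the right and down, at radius r is drawn at 1 + k1 r^2 times it, then the intrinsics apply), "R" (3x3) and "t" (3): a world point X has camera coordinates R X + t. Camera axes: x right, y down, z forward; pixel columns grow to the right and rows downward; lengths in m; the calibration is good to about 2 mm. A picture is of the moment at which its call begins. get_calibration takes no time and is no camera call.
- job.job_done(): hands the job in; it is judged then, once.
The state is a dict: "time_s": time; "q": joint angles; "joint_velocities": joint speeds; "tau": joint torques, N m; "eef_pos": TCP position; "tool_rot": TCP orientation; "wrist_force": force on the tool from outside, world axes, zero at the start; "torque": the same for the moment, N m; "opening": opening from 0.0 (shut) to 1.0 (fully open); "grip_force": force on a finger pad.
Only numpy, scipy, OpenCV 4.12 (cv2) and the standard library are available. Lean on these libraries where they do the work, as an engineer would, in place of code of your own. Each camera call takes 0.05 s, during which the arm holds its last target. There are 200 camera calls.

## Working session

There is one attempt and no reset: what is moved stays moved. The work goes in short steps, Python scripts to look and compute and a shell command to move; the robot and the scene stay as the last step left them, time stands still between calls to the robot, and variables do not carry over. Pictures are saved under pics/ and viewed, at most 17 in all, crops included, and the job is handed in when it is done.

```bash
mkdir -p pics; ls; cat > h.py <<'E'
import numpy as np, cv2
from station import ctrl, capture, get_calibration, job
def cam(n):
    c=get_calibration(n); f=210/np.tan(np.radians(c['vfov'])/2)
    return c,f,np.array(c['R']),np.array(c['t'])
def cloud(n,depth):
    c,f,R,t=cam(n)
    v,u=np.mgrid[0:420,0:560]
    K=np.array([[f,0,c['cx']],[0,f,c['cy']],[0,0,1.]])
    p=cv2.undistortPoints(np.stack([u,v],-1).reshape(-1,1,2).astype(np.float64),K,np.array([c['k1'],0,0,0,0.])).reshape(420,560,2)
    P=np.dstack([p,np.ones((420,560))])*depth[...,None]
    W=(P-t)@R
    W[depth==0]=np.nan
    return W
def snap(n,name):
    im,d=capture(n)
    cv2.imwrite(f'pics/{name}.png',im[...,::-1]); np.savez(f'pics/{name}.npz',im=im,d=d,W=cloud(n,d))
    return im,d
E
python3 - <<'E'
from h import *
for n in('top','side'):
    snap(n,n+'0'); print(n,get_calibration(n))
s=ctrl.state(); print(s['time_s'],s['eef_pos'],s['tool_rot'],s['opening'],s['q'])
E
```

```text
pics
top {'vfov': 52.028294702770914, 'cx': 283.4492428999169, 'cy': 213.15602924834232, 'k1': -0.00952128001058566, 'R': array([[ 8.38535235e-04, -9.99688275e-01, -2.49529642e-02],
       [-9.92931125e-01,  2.12929562e-03, -1.18672859e-01],
       [ 1.18688998e-01,  2.48760862e-02, -9.92619818e-01]]), 't': array([0.040339  , 0.49101224, 1.0579927 ])}
side {'vfov': 53.68263406466311, 'cx': 282.3546266819056, 'cy': 206.869243636548, 'k1': -0.12484014939618482, 'R': array([[ 0.99681479, -0.07664108,  0.02205486],
       [-0.02223975, -0.53270973, -0.84600576],
       [ 0.07658763,  0.84282056, -0.53271741]]), 't': array([-0.47758667,  0.07228764,  0.82481496])}
0.1 [ 0.16674297 -0.6275565   0.20517653] [[ 9.66436495e-01  2.56905284e-01 -4.20370689e-04]
 [ 2.56905626e-01 -9.66435018e-01  1.68951392e-03]
 [ 2.77840980e-05 -1.74080351e-03 -9.99998484e-01]] 1.002285261534799 [ 1.57420551  0.50172996 -0.42678739  1.55134531  0.2208171   1.13831241
 -0.21030964]
```

View pics/top0.png

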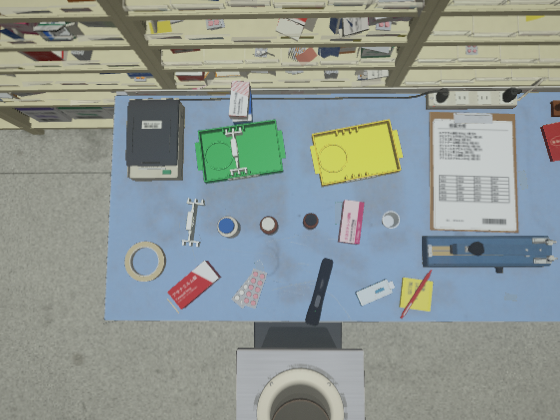

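View pics/side0.png

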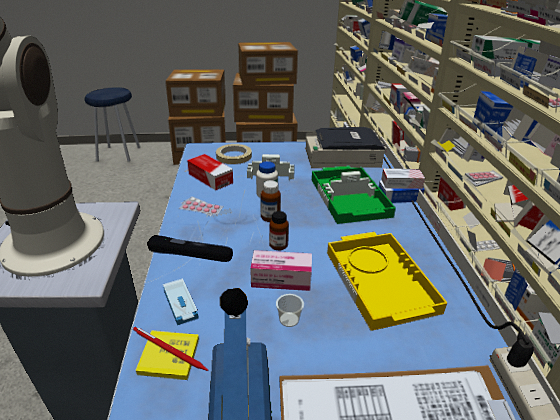

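The top view shows +x up and -y right. The green tray is at (240,150), the yellow tray at (357,152), the loose divider at (192,222), and the white bottle at (228,227). The brown bottle with the white cap is at (269,225), the small black-capped bottle at (310,221), the pink carton at (351,222) and the cup at (390,219). The side view agrees with this. Next I'll measure them metrically.

```bash
cat > m.py <<'E'
from h import *
import sys
def seg(W,box,zlo,zhi):
    u0,v0,u1,v1=box; w=W[v0:v1,u0:u1].reshape(-1,3); return w[(w[:,2]>zlo)&(w[:,2]<zhi)]
E
python3 - <<'E'
from m import *
T=np.load('pics/top0.npz');S=np.load('pics/side0.npz')
for nm,box,lo,hi in [('table',(220,240,300,265),-.05,.05),('div bar',(175,190,210,255),.05,.075),('div all',(175,190,210,255),.01,.075),('white cap',(212,212,244,242),.07,.1),('brown cap',(255,212,285,240),.075,.1),('small cap',(300,210,322,232),.065,.09),('pink',(330,195,375,250),.035,.06),('cup',(375,205,405,235),.025,.05),('green wall',(190,110,295,190),.02,.034),('yellow wall',(300,110,410,195),.02,.034),('green bar',(190,110,295,190),.05,.075),('redc',(160,255,222,315),.03,.06)]:
    p=seg(T['W'],box,lo,hi)
    if len(p)<5: print(nm,len(p));continue
    r=cv2.minAreaRect(p[:,:2].astype(np.float32)*1000)
    print(nm,len(p),'med',np.round(np.median(p,0)*1000,1),'rect',np.round(r[0],1),np.round(r[1],1),round(r[2],1))
for nm,box,lo,hi in [('div',(240,145,300,200),.05,.07),('white cap',(250,155,282,200),.07,.1),('brown cap',(255,175,282,225),.075,.1),('small',(265,205,292,252),.065,.09),('pink',(240,240,320,295),.04,.06),('cup',(268,285,312,335),.03,.05),('green wall',(305,150,402,230),.02,.034),('yellow wall',(320,225,450,330),.02,.034),('table',(180,260,240,280),-.05,.05)]:
    p=seg(S['W'],box,lo,hi)
    if len(p)<5: print(nm,len(p));continue
    r=cv2.minAreaRect(p[:,:2].astype(np.float32)*1000)
    print('S',nm,len(p),'med',np.round(np.median(p,0)*1000,1),'rect',np.round(r[0],1),np.round(r[1],1),round(r[2],1))
im=T['im'][100:260,170:420]; im=cv2.resize(im,(800,512),interpolation=cv2.INTER_CUBIC)
cv2.imwrite('pics/topc.png',im[...,::-1])
E
```

```text
table 1996 med [3.940e+02 1.014e+02 3.000e-01] rect [394.3 102.9] [ 62.  204.5] 0.0
div bar 121 med [468.8 271.1  59.2] rect [468.8 272.4] [15.6 45.2] 85.1
div all 392 med [468.5 270.7  30.7] rect [469.3 272.9] [ 46.7 121.8] 84.3
white cap 198 med [454.3 177.3  80.1] rect [455.2 177.3] [37.5 35.8] 44.6
brown cap 144 med [458.2  75.7  85. ] rect [458.2  76.3] [30.8 30.9] 76.2
small cap 108 med [468.9 -27.5  74.7] rect [469.8 -27.3] [25.6 27.7] 46.3
pink 867 med [ 466.8 -128.6   45.2] rect [ 467.8 -129.1] [ 50.8 105.3] 82.2
cup 104 med [ 477.3 -234.7   36.5] rect [ 473.7 -227.2] [43.9 42.8] 4.2
green wall 1015 med [656.5 157.6  27.4] rect [669.5 155.8] [173.  229.9] 9.4
yellow wall 870 med [ 648.8 -150.1   27.4] rect [ 648.6 -146.5] [141.8 229.4] 10.7
green bar 268 med [734.5 160.5  64.2] rect [690.3 153.6] [119.1  46.2] 1.0
redc 1144 med [311.8 262.8  42.2] rect [312.4 263.8] [ 56.7 120.9] 40.4
S div 449 med [458.2 158.3  59.9] rect [456.2 166.3] [225.   55.4] 86.6
S white cap 321 med [456.1  84.8  79.8] rect [455.1 127.7] [ 35.9 137.8] 1.2
S brown cap 161 med [458.5  68.3  83.5] rect [457.2  26.1] [129.9  32.1] 89.2
S small 140 med [468.3 -32.8  73.8] rect [468.7 -29.4] [26.6 26.3] 53.2
S pink 1196 med [ 466.5 -133.1   44.3] rect [ 466.4 -130. ] [ 52.6 104.9] 81.5
S cup 228 med [ 473.2 -219.4   35.8] rect [ 472.3 -228.2] [43.8 42.9] 86.3
S green wall 1617 med [667.9 165.8  26.2] rect [701.6 205.8] [253.  334.3] 3.6
S yellow wall 1702 med [ 651.4 -157.8   25.9] rect [ 703.5 -138.7] [256.8 232.4] 8.3
S table 1195 med [335.1 -96.2  -1.1] rect [336.7 -97.5] [112.3  77. ] 7.0
```

View pics/topc.png

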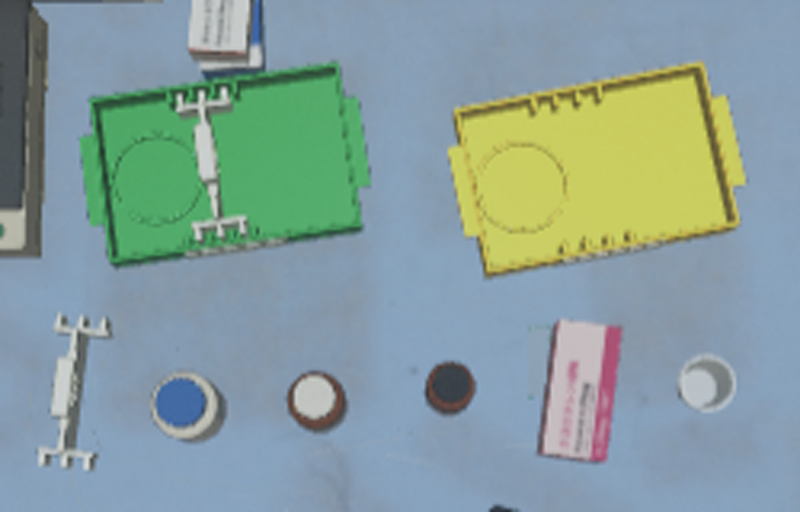

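```bash
cat > fit.py <<'E'
from m import *
from scipy.optimize import least_squares
def tray(D,col,g):
    hsv=cv2.cvtColor(D['im'],cv2.COLOR_RGB2HSV); h=hsv[...,0]; W=D['W']
    m=(hsv[...,1]>110)&((abs(h.astype(int)-28)<8) if col=='y' else (abs(h.astype(int)-68)<18))
    p=W[m]; d=p[:,:2]-g[:2]
    p=p[(p[:,2]>.023)&(p[:,2]<.033)&(np.hypot(*d.T)<.16)][:,:2]
    def res(a):
        c,s=np.cos(a[2]),np.sin(a[2]); q=(p-a[:2])@np.array([[c,-s],[s,c]])
        e=np.abs(q)-[.067,.101]
        o=np.hypot(*np.maximum(e,0).T); i=np.minimum(e.max(1),0)
        return o+i
    r=least_squares(res,g,loss='cauchy',f_scale=.003,x_scale=[.01,.01,.05])
    c,s=np.cos(r.x[2]),np.sin(r.x[2]); q=(p-r.x[:2])@np.array([[c,-s],[s,c]])
    return len(p),np.round(r.x[:2]*1000,1),np.round(np.degrees(r.x[2]),2),np.round(np.median(abs(res(r.x)))*1000,1),r.x
def disp(R,t): pass
if __name__=='__main__':
    for n in('top0','side0'):
        D=np.load(f'pics/{n}.npz')
        for col,g in(('y',[.649,-.146,.187]),('g',[.66,.153,.12])):
            k=tray(D,col,np.array(g)); x=k[4]; print(n,col,k[:4])
            for nm,l in(('ring',(0,.059)),('bay',(0,-.058)),('div',(0,.011))):
                c,s=np.cos(x[2]),np.sin(x[2]); print('  ',nm,np.round(1000*(x[:2]+np.array([[c,-s],[s,c]])@l),1))
    S=np.load('pics/side0.npz')
    for nm,box,lo,hi,xy in [('div',(240,145,300,200),.05,.07,(.469,.272,.06)),('divall',(240,145,300,200),.005,.07,(.469,.272,.07)),('white',(250,155,282,200),.07,.1,(.455,.177,.03)),('brown',(255,175,282,225),.075,.1,(.458,.076,.03))]:
        p=seg(S['W'],box,lo,hi); p=p[np.hypot(*(p[:,:2]-xy[:2]).T)<xy[2]]
        r=cv2.minAreaRect(p[:,:2].astype(np.float32)*1000); print(nm,np.round(r[0],1),np.round(r[1],1),round(r[2],1))
    T=np.load('pics/top0.npz')['W']
    for nm,p in(('blue machine',T[230:272,420:555]),):
        print(nm,np.nanmax(p[...,2]))
E
python3 fit.py
```

```text
top0 y (664, array([ 649.2, -145.3]), np.float64(10.77), np.float64(1.8))
   ring [638.2 -87.3]
   bay [ 660.1 -202.3]
   div [ 647.2 -134.5]
top0 g (639, array([655.1, 153.2]), np.float64(8.28), np.float64(1.8))
   ring [646.6 211.6]
   bay [663.5  95.8]
   div [653.5 164.1]
side0 y (1228, array([ 648. , -148.4]), np.float64(10.64), np.float64(1.6))
   ring [637.1 -90.4]
   bay [ 658.7 -205.4]
   div [ 645.9 -137.6]
side0 g (571, array([653.7, 150.9]), np.float64(8.14), np.float64(1.8))
   ring [645.4 209.3]
   bay [661.9  93.4]
   div [652.2 161.7]
div [468.2 270. ] [15.6 43.4] 87.8
divall [468.9 272.4] [ 47.1 121. ] 85.1
white [454.8 175.8] [37.  37.1] 49.5
brown [457.8  74.2] [31.5 31.4] 65.4
blue machine 0.2095087322720705
```

```bash
cat > go.py <<'E'
# usage: go.py yaw x y z (mm) -> roll and tool-frame shift (mm) after the roll
import sys
from h import *
s=ctrl.state(); R=np.array(s['tool_rot']); p=np.array(s['eef_pos'])*1000
y0=np.degrees(np.arctan2(R[1,0],R[0,0]))
print('t',round(s['time_s'],2),'tcp',np.round(p,1),'yaw',round(y0,2),'tilt',np.round(R[:2,2],4),'open',round(s['opening'],3),'F',np.round(s['wrist_force'],1),'grip',round(float(np.max(s['grip_force'])),1),'q',np.round(s['q'],2))
a=list(map(float,sys.argv[1:]))
for i in range(0,len(a),4):
    yaw,X=a[i],np.array(a[i+1:i+4]); d=X-p; c,sn=np.cos(np.radians(yaw)),np.sin(np.radians(yaw))
    print('roll',round(y0-yaw,2),'shift',np.round([d[0]*c+d[1]*sn,d[0]*sn-d[1]*c,-d[2]],1)); y0,p=yaw,X
E
python3 -m crank '[[[0,0,-0.05],0,-1],[[0,0,-0.05],0,-1],[[0,0,0],10,-1],[[0,0,0],10.1,-0.2],[[0.031,-0.051,0],0,-0.2],[[0.031,-0.051,0],0,-0.2],[[0.031,-0.051,0],0,-0.2],[[0.031,-0.051,0],0,-0.2],[[0.031,-0.051,0],0,-0.2],[[0.031,-0.051,0],0,-0.2],[[0.031,-0.051,0],0,-0.2],[[0.031,-0.051,0],0,-0.2]]' 40
python3 -m crank '[[[0.031,-0.051,0],0,-0.2],[[0.031,-0.051,0],0,-0.2],[[0,0,0],0,-0.2]]'
python3 go.py -5.2 469 272 250
```

```text
time_s: 1.6
eef_pos: [0.4516, -0.2427, 0.306]
tool_rot: [[0.996, -0.091, -0.0], [-0.091, -0.996, -0.0], [-0.0, 0.0, -1.0]]
wrist_force: [1.2, -0.0, -0.1]
opening: 0.603
grip_force: 0.0
time_s: 1.98
eef_pos: [0.5242, -0.142, 0.3061]
tool_rot: [[0.997, -0.081, 0.001], [-0.081, -0.997, 0.003], [0.001, -0.003, -1.0]]
wrist_force: [-0.7, -0.3, 0.3]
opening: 0.601
grip_force: 0.0
t 1.98 tcp [ 524.2 -142.   306.1] yaw -4.63 tilt [0.0012 0.0031] open 0.601 F [-0.7 -0.3  0.3] grip 0.0 q [ 0.83  0.26 -0.73  1.69  0.18  1.26 -1.59]
roll 0.57 shift [ -92.5 -407.3   56.1]
```

```bash

python3 -m crank '[[[0,0,0],-10,-0.2],[[0,0,0],-10,-0.2],[[0,0,0],-10,-0.2],[[0,0,0],-10,-0.2],[[0,0,0],-10,-0.2],[[0,0,0],-10,-0.2],[[0,0,0],-10,-0.2],[[0,0,0],-10,-0.2],[[0,0,0],-10,-0.2],[[0,0,0],-10,-0.2],[[0,0,0],-10,-0.2],[[0,0,0],-10,-0.2]]'
python3 -m crank '[[[0,0,0],-10,-0.2],[[0,0,0],-10,-0.2],[[0,0,0],-10,-0.2],[[0,0,0],-10,-0.2],[[0,0,0],-10,-0.2],[[0,0,0],-10,-0.2],[[0,0,0],0,-0.2]]'
python3 go.py 174.8 469 272 250
```

```text
time_s: 3.48
eef_pos: [0.5212, -0.1498, 0.3056]
tool_rot: [[-0.423, 0.906, -0.001], [0.906, 0.423, -0.001], [0.0, -0.001, -1.0]]
wrist_force: [0.0, -0.2, 0.1]
opening: 0.599
grip_force: 0.0
time_s: 4.35
eef_pos: [0.5214, -0.1495, 0.3054]
tool_rot: [[-0.996, 0.094, -0.001], [0.094, 0.996, 0.001], [0.001, 0.001, -1.0]]
wrist_force: [-0.4, 0.7, -0.9]
opening: 0.598
grip_force: 0.0
t 4.35 tcp [ 521.4 -149.5  305.4] yaw 174.63 tilt [-0.0013  0.0007] open 0.598 F [-0.4  0.7 -0.9] grip 0.0 q [ 1.23  0.51 -1.36  1.68  0.51  1.38  1.26]
roll -0.17 shift [ 90.3 415.   55.4]
```

```bash

python3 -m crank '[[[0.011,0.052,0.007],0,-0.2],[[0.011,0.052,0.007],0,-0.2],[[0.011,0.052,0.007],0,-0.2],[[0.011,0.052,0.007],0,-0.2],[[0.011,0.052,0.007],0,-0.2],[[0.011,0.052,0.007],0,-0.2],[[0.011,0.052,0.007],0,-0.2],[[0.011,0.052,0.007],0,-0.2],[[0,0,0],0,-0.2],[[0,0,0],0,-0.2]]'
python3 go.py 174.8 469 272 110 174.8 469 272 30
python3 -c "
from h import *
snap('top','t1');snap('side','s1')
a=cv2.resize(cv2.imread('pics/t1.png')[100:270,130:410],(560,340));b=cv2.resize(cv2.imread('pics/s1.png')[60:240,150:400],(560,403));b=b[:260]
cv2.imwrite('pics/c1.png',np.vstack([a,b]))"
```

```text
time_s: 5.6
eef_pos: [0.4722, 0.2732, 0.2499]
tool_rot: [[-0.996, 0.093, -0.0], [0.093, 0.996, -0.001], [-0.0, -0.001, -1.0]]
wrist_force: [-0.2, 0.2, -1.1]
opening: 0.605
grip_force: 0.0
t 5.6 tcp [472.2 273.2 249.9] yaw 174.68 tilt [-0.0001 -0.0012] open 0.605 F [-0.2  0.2 -1.1] grip 0.0 q [ 0.34  0.51 -1.23  1.75  0.5   1.25  0.47]
roll -0.12 shift [  3.1  -1.5 139.9]
roll 0.0 shift [ 0.  0. 80.]
```

View pics/c1.png

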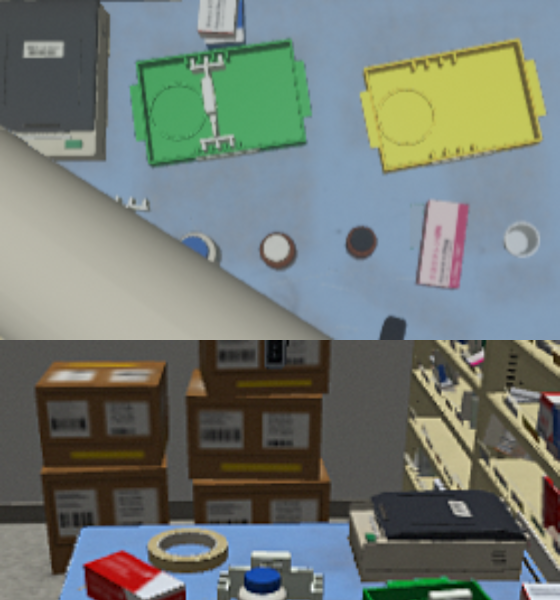

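View pics/s1.png

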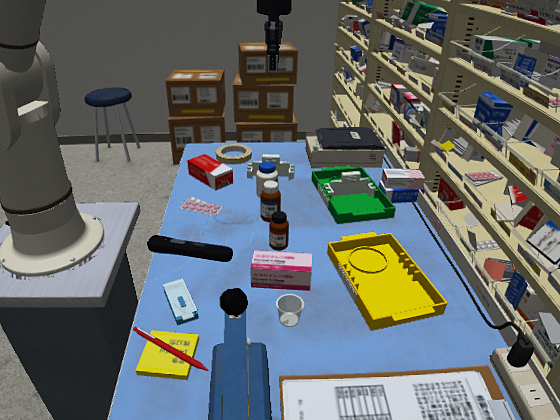

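The gripper hangs at (273,70) in the side view, above the divider at (270,165), which is in line. Descending to grasp.

```bash

python3 -m crank '[[[0.003,-0.0015,0.035],0,-0.2],[[0,0,0.035],0,-0.2],[[0,0,0.035],0,-0.2],[[0,0,0.035],0,-0.2],[[0,0,0.03],0,-0.2],[[0,0,0.03],0,-0.2],[[0,0,0.018],0,-0.2],[[0,0,0],0,-0.2],[[0,0,0],0,-0.2]]' 30
python3 go.py 174.8 469 272 31
python3 -m crank '[[[0,0,0],0,1],[[0,0,0],0,1],[[0,0,0],0,1],[[0,0,0],0,1],[[0,0,0],0,1],[[0,0,0],0,1]]' 60
python3 go.py 174.8 469 272 31
```

```text
time_s: 6.82
eef_pos: [0.4699, 0.2728, 0.0331]
tool_rot: [[-0.996, 0.092, 0.001], [0.092, 0.996, 0.001], [-0.001, 0.001, -1.0]]
wrist_force: [-0.5, 0.6, -0.2]
opening: 0.601
grip_force: 0.0
t 6.83 tcp [469.9 272.8  33.1] yaw 174.73 tilt [0.0012 0.0008] open 0.601 F [-0.5  0.6 -0.2] grip 0.0 q [ 0.15  0.75 -0.96  1.93  0.8   0.9   0.25]
roll -0.07 shift [ 0.9 -0.9  2.1]
time_s: 7.58
eef_pos: [0.4696, 0.2727, 0.0329]
tool_rot: [[-0.996, 0.091, 0.001], [0.091, 0.996, -0.0], [-0.001, -0.0, -1.0]]
wrist_force: [-1.1, -1.3, 6.7]
opening: 0.123
grip_force: 58.7
t 7.58 tcp [469.6 272.7  32.9] yaw 174.79 tilt [ 0.0012 -0.0002] open 0.123 F [-1.1 -1.3  6.7] grip 58.7 q [ 0.15  0.75 -0.96  1.93  0.8   0.9   0.25]
roll -0.01 shift [ 0.5 -0.8  1.9]
```

```bash

python3 -m crank '[[[0,0,-0.03],0,1],[[0,0,-0.05],0,1],[[0,0,-0.05],0,1],[[0,0,-0.05],0,1],[[0,0,0],-8,1],[[0,0,0],-7.9,1],[[0,0,0],0,1],[[0,0,0],0,1]]'
python3 go.py 190.7 646.6 -136 160
```

```text
time_s: 8.57
eef_pos: [0.4689, 0.2725, 0.2119]
tool_rot: [[-0.983, -0.183, -0.0], [-0.183, 0.983, -0.0], [0.0, -0.0, -1.0]]
wrist_force: [-0.3, -0.4, -0.2]
opening: 0.124
grip_force: 58.7
t 8.57 tcp [468.9 272.5 211.9] yaw -169.45 tilt [-0.0004 -0.0001] open 0.124 F [-0.3 -0.4 -0.2] grip 58.7 q [ 0.35  0.58 -1.25  1.8   0.59  1.21  0.67]
roll -360.15 shift [ -98.8 -434.4   51.9]
```

```bash

python3 -m crank '[[[-0.0124,-0.0543,0],-0.15,1],[[-0.0124,-0.0543,0],0,1],[[-0.0124,-0.0543,0],0,1],[[-0.0124,-0.0543,0],0,1],[[-0.0124,-0.0543,0],0,1],[[-0.0124,-0.0543,0.012],0,1],[[-0.0124,-0.0543,0.02],0,1],[[-0.0124,-0.0543,0.02],0,1],[[0,0,0.04],0,1],[[0,0,0.03],0,1],[[0,0,0],0,1],[[0,0,0],0,1]]'
python3 go.py 190.7 646.6 -136 90
python3 -c "
from h import *
snap('top','t2');snap('side','s2')
a=cv2.resize(cv2.imread('pics/t2.png')[105:200,290:420],(780,570),interpolation=2);cv2.imwrite('pics/c2.png',a)
a=cv2.resize(cv2.imread('pics/s2.png')[150:350,300:480],(540,600),interpolation=2);cv2.imwrite('pics/c2s.png',a)"
```

```text
time_s: 10.07
eef_pos: [0.6489, -0.1349, 0.0914]
tool_rot: [[-0.982, -0.188, 0.001], [-0.188, 0.982, 0.0], [-0.001, -0.0, -1.0]]
wrist_force: [0.3, 0.1, -0.8]
opening: 0.124
grip_force: 58.7
t 10.07 tcp [ 648.9 -134.9   91.4] yaw -169.18 tilt [0.0014 0.0002] open 0.124 F [ 0.3  0.1 -0.8] grip 58.7 q [ 0.84  0.89 -1.08  1.59  0.84  1.18  1.34]
roll -359.88 shift [ 2.4 -0.6  1.4]
```

View pics/c2s.png

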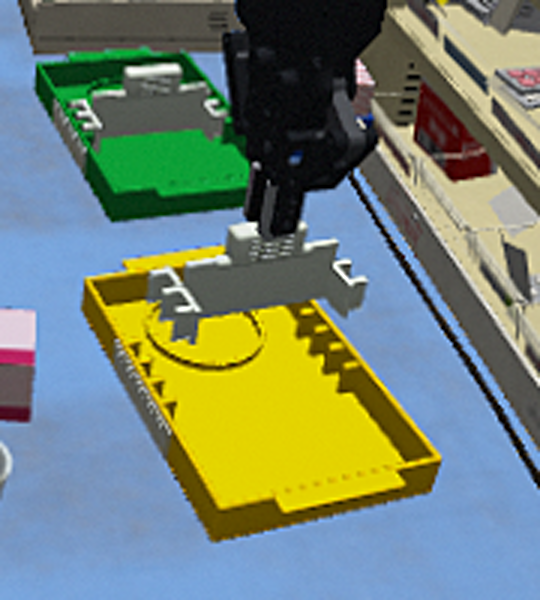

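The side crop shows the divider held level above the yellow tray's fins: left teeth at (165,290), right teeth at (350,280), fins at (150,370) and (320,330). Next I'll measure it relative to the tray in that same view.

```bash
python3 - <<'E'
from fit import *
for n in('side','top'):
    D=np.load(f'pics/{n[0]}2.npz'); D0=np.load(f'pics/{n}0.npz')
    k=tray(D0,'y',np.array([.649,-.146,.187])); x=k[4]; W=D['W']; hsv=cv2.cvtColor(D['im'],cv2.COLOR_RGB2HSV)
    c,s=np.cos(x[2]),np.sin(x[2]); Rm=np.array([[c,-s],[s,c]])
    L=W.copy(); L[...,:2]=(W[...,:2]-x[:2])@Rm; L*=1000
    sel=(abs(L[...,0])<75)&(abs(L[...,1]-11)<32)&(L[...,2]>56)&(L[...,2]<122)&(hsv[...,1]<70)&(hsv[...,2]>60)
    p=L[sel]; print(n,len(p), 'z',np.percentile(p[:,2],[1,99]))
    if len(p)>50:
        q=p[(p[:,2]<88)]
        r=cv2.minAreaRect(q[:,:2].astype(np.float32)); print('rect',r)
        print('x ext',np.percentile(q[:,0],[0,1,99,100]),'y',np.percentile(q[:,1],[0,1,99,100]))
        for sg in(-1,1):
            t=q[(sg*q[:,0]>56)]; print(sg,'teeth hist',np.histogram(t[:,1],np.arange(-18,44,2))[0])
        pl=p[abs(p[:,0])<45]; f=np.polyfit(pl[:,0],pl[:,1],1); print('plate',f)
    Y=D0['W'].copy(); Y[...,:2]=(Y[...,:2]-x[:2])@Rm; Y*=1000
    for sg in(-1,1):
        t=Y[(sg*Y[...,0]>56)&(sg*Y[...,0]<63)&(abs(Y[...,1]-11)<36)&(Y[...,2]>22)&(Y[...,2]<31)]; print('fins',np.histogram(t[:,1],np.arange(-22,46,2))[0])
    t=cam(n); TC=np.array(ctrl.state()['eef_pos'])[:2]; print('tcp local',(TC-x[:2])@Rm*1000)
E
```

```text
side 1490 z [ 60.24487118 118.58030302]
rect ((2.698993682861328, 7.624858856201172), (43.04846954345703, 124.31462097167969), 85.91573333740234)
x ext [-59.44368801 -58.78347134  61.71994577  64.00011785] y [-10.61513395 -10.02579229  30.44990018  33.45683751]
-1 teeth hist [ 0  0  0  0  4 14  4  0  1  0  0  0  0  3 13  2  0  0  0  0  0  0  2 10
  5  4  0  0  0  0]
1 teeth hist [ 0  0  0  0  9 18  5  0  0  0  0  0  0  0  9  3  1  0  0  0  0  0  0  0
  0  0  0  0  0  0]
plate [-9.34715188e-03  9.85561414e+00]
fins [0 0 2 4 2 0 0 0 0 0 0 3 6 0 1 0 0 0 0 0 3 3 3 0 0 0 0 0 2 5 2 1 0]
fins [0 0 4 3 5 0 0 0 0 0 0 2 4 1 1 0 0 0 0 0 2 4 1 0 0 0 0 0 0 3 2 3 0]
tcp local [ 3.84336122 12.82602051]
top 213 z [ 64.99710889 121.1899303 ]
rect ((1.2668952941894531, 12.130745887756348), (121.09404754638672, 42.57124328613281), 0.7345148324966431)
x ext [-59.50429783 -58.9702777   61.56518222  61.58708585] y [-9.8094865  -9.44653314 32.21696183 32.80415095]
-1 teeth hist [0 0 0 0 1 0 3 0 0 0 0 0 0 2 0 2 0 0 0 0 0 0 1 2 2 0 0 0 0 0]
1 teeth hist [0 0 0 0 0 0 0 0 0 0 0 0 0 0 0 0 0 0 0 0 0 0 3 2 4 0 0 0 0 0]
plate [-0.01989787 11.48735055]
fins [0 1 2 2 1 0 0 0 0 0 0 2 1 1 0 0 0 0 0 1 2 3 1 0 0 0 0 0 1 2 2 1 0]
fins [0 1 2 1 0 0 0 0 0 0 2 1 2 0 0 0 0 0 0 2 1 4 0 0 0 0 0 0 0 3 3 0 0]
tcp local [2.04060012 9.96371097]
```

```bash

python3 -m crank '[[[0.0015,0,0.015],-0.6,1],[[0,0,0.01],0,1],[[0,0,0.005],0,1],[[0,0,0.005],0,1],[[0,0,0.004],0,1],[[0,0,0],0,1]]'
python3 -m crank '[[[0,0,0.003],0,1],[[0,0,0.003],0,1],[[0,0,0.002],0,1],[[0,0,0],0,1]]'
python3 go.py 190.7 646.6 -136 36
```

```text
time_s: 10.92
eef_pos: [0.6465, -0.1357, 0.0508]
tool_rot: [[-0.98, -0.198, -0.0], [-0.198, 0.98, 0.0], [0.0, 0.0, -1.0]]
wrist_force: [-0.6, 0.4, 0.2]
opening: 0.122
grip_force: 58.7
time_s: 11.42
eef_pos: [0.6465, -0.1358, 0.0429]
tool_rot: [[-0.98, -0.198, -0.0], [-0.198, 0.98, 0.0], [0.0, 0.0, -1.0]]
wrist_force: [-0.6, 1.0, -0.6]
opening: 0.122
grip_force: 58.7
t 11.43 tcp [ 646.5 -135.8   42.9] yaw -168.56 tilt [-0.0003  0.    ] open 0.122 F [-0.6  1.  -0.6] grip 58.7 q [ 0.83  0.94 -1.04  1.62  0.89  1.11  1.32]
roll -359.26 shift [-0.1 -0.3  6.9]
```

```bash

python3 -m crank '[[[0,0,0.003],0,1],[[0,0,0.003],0,1],[[0,0,0.001],0,1],[[0,0,0],0,1]]'
python3 -m crank '[[[0,0,0],0,0.4],[[0,0,0],0,0.4],[[0,0,0],0,0.4],[[0,0,-0.02],0,0.4],[[0,0,-0.04],0,0.4],[[0,0,-0.06],0,0.4],[[0,0,-0.06],0,0.4],[[0,0,0],0,-0.2]]'
python3 -c "
from h import *
snap('side','s3')
a=cv2.resize(cv2.imread('pics/s3.png')[150:350,300:480],(540,600),interpolation=2);cv2.imwrite('pics/c3s.png',a)
W=np.load('pics/s3.npz')['W'];k=(abs(W[...,0]-.6465)<.04)&(abs(W[...,1]+.136)<.015)&(W[...,2]<.1);print('bar top z',np.nanpercentile(W[k][:,2],[90,97,100]))"
```

```text
time_s: 11.92
eef_pos: [0.6466, -0.1359, 0.0362]
tool_rot: [[-0.98, -0.198, 0.0], [-0.198, 0.98, -0.0], [0.0, -0.0, -1.0]]
wrist_force: [0.4, -0.3, 1.3]
opening: 0.122
grip_force: 58.9
time_s: 12.92
eef_pos: [0.6501, -0.1344, 0.2238]
tool_rot: [[-0.98, -0.199, 0.011], [-0.199, 0.98, -0.001], [-0.01, -0.003, -1.0]]
wrist_force: [0.1, -0.1, 0.2]
opening: 0.494
grip_force: 0.0
bar top z [0.06046423 0.06224753 0.06324042]
```

View pics/c3s.png

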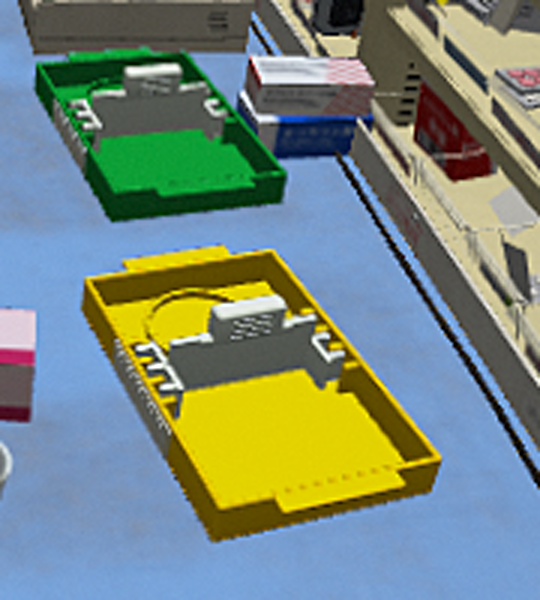

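The divider is fully seated: its bar top is at z = 63 mm and the teeth are between the fins, matching the green tray. White bottle next.

```bash

python3 -m crank '[[[0,0,0],10,-1],[[0,0,0],10,-1],[[0,0,0],10,-1],[[0,0,0],10,-1],[[0,0,0],10,-1],[[0,0,0],10,-1],[[0,0,0],10,-1],[[0,0,0],10,-1],[[0,0,0],10.7,-1],[[0,0,0],0,-1]]'
python3 go.py 100.7 455 176.6 200
```

```text
time_s: 14.22
eef_pos: [0.6458, -0.1357, 0.2154]
tool_rot: [[-0.188, 0.982, -0.002], [0.982, 0.188, -0.0], [-0.0, -0.002, -1.0]]
wrist_force: [-0.9, 0.4, -0.7]
opening: 1.001
grip_force: 0.0
t 14.22 tcp [ 645.8 -135.7  215.4] yaw 100.84 tilt [-0.0017 -0.0004] open 1.001 F [-0.9  0.4 -0.7] grip 0.0 q [ 0.73  0.62 -0.85  1.5   0.48  1.24  0.  ]
roll 0.14 shift [ 342.3 -129.5   15.4]
```

```bash

python3 -m crank '[[[0.0489,-0.0185,0],0,-1],[[0.0489,-0.0185,0],0,-1],[[0.0489,-0.0185,0],0,-1],[[0.0489,-0.0185,0],0,-1],[[0.0489,-0.0185,0],0,-1],[[0.0489,-0.0185,0],0,-1],[[0.0489,-0.0185,0.015],0,-1],[[0,0,0],0,-1],[[0,0,0],0,-1]]'
python3 go.py 100.7 455 176.6 28
```

```text
time_s: 15.35
eef_pos: [0.4557, 0.1759, 0.2009]
tool_rot: [[-0.189, 0.982, -0.0], [0.982, 0.189, -0.001], [-0.001, -0.0, -1.0]]
wrist_force: [-0.0, -0.6, -0.5]
opening: 1.0
grip_force: 0.0
t 15.35 tcp [455.7 175.9 200.9] yaw 100.91 tilt [-0.0003 -0.0008] open 1.0 F [-0.  -0.6 -0.5] grip 0.0 q [ 0.44  0.34 -1.02  1.94  0.33  1.05 -0.54]
roll 0.21 shift [  0.8  -0.5 172.9]
```

```bash

python3 -m crank '[[[0,0,0.045],0,-1],[[0,0,0.045],0,-1],[[0,0,0.045],0,-1],[[0,0,0.026],0,-1],[[0,0,0.012],0,-1],[[0,0,0],0,-1],[[0,0,0],0,1],[[0,0,0],0,1],[[0,0,0],0,1],[[0,0,0],0,1],[[0,0,0],0,1]]' 40
python3 go.py 100.7 455 176.6 28
python3 -m crank '[[[0,0,-0.02],0,1],[[0,0,-0.04],0,1],[[0,0,-0.05],0,1],[[0,0,-0.05],0,1],[[0,0,0],0,1],[[0,0,0],0,1]]'
python3 go.py 100.7 637.6 -88.9 170 100.7 637.6 -88.9 31
```

```text
time_s: 16.73
eef_pos: [0.4566, 0.1767, 0.0295]
tool_rot: [[-0.186, 0.982, 0.002], [0.982, 0.186, -0.0], [-0.001, 0.002, -1.0]]
wrist_force: [-1.3, -0.7, 6.7]
opening: 0.59
grip_force: 40.2
t 16.73 tcp [456.6 176.7  29.5] yaw 100.75 tilt [ 0.0024 -0.0002] open 0.59 F [-1.3 -0.7  6.7] grip 40.2 q [ 0.22  0.59 -0.8   2.07  0.64  0.74 -0.79]
roll 0.05 shift [ 0.2 -1.6  1.5]
time_s: 17.48
eef_pos: [0.4554, 0.1757, 0.188]
tool_rot: [[-0.186, 0.983, 0.001], [0.983, 0.186, -0.001], [-0.001, 0.0, -1.0]]
wrist_force: [-0.6, 0.0, -2.4]
opening: 0.585
grip_force: 42.1
t 17.48 tcp [455.4 175.7 188. ] yaw 100.71 tilt [ 0.0005 -0.0012] open 0.585 F [-0.6  0.  -2.4] grip 42.1 q [ 0.43  0.36 -1.02  1.95  0.36  1.03 -0.56]
roll 0.01 shift [-293.9  129.9   18. ]
roll 0.0 shift [  0.   0. 139.]
```

```bash

python3 -m crank '[[[-0.042,0.0186,0],0,1],[[-0.042,0.0186,0],0,1],[[-0.042,0.0186,0],0,1],[[-0.042,0.0186,0],0,1],[[-0.042,0.0186,0],0,1],[[-0.042,0.0186,0],0,1],[[-0.042,0.0186,0],0,1],[[0,0,0.04],0,1],[[0,0,0.04],0,1],[[0,0,0],0,1],[[0,0,0],0,1]]'
python3 go.py 100.7 637.6 -88.9 33
```

```text
time_s: 18.85
eef_pos: [0.6385, -0.0874, 0.1084]
tool_rot: [[-0.187, 0.982, -0.0], [0.982, 0.187, 0.001], [0.001, -0.0, -1.0]]
wrist_force: [-0.6, 0.0, -0.2]
opening: 0.583
grip_force: 42.1
t 18.85 tcp [638.5 -87.4 108.4] yaw 100.79 tilt [-0.0002  0.0006] open 0.583 F [-0.6  0.  -0.2] grip 42.1 q [ 0.65  0.7  -0.81  1.64  0.57  1.05 -0.14]
roll 0.09 shift [-1.3 -1.1 75.4]
```

```bash

python3 -m crank '[[[-0.0013,-0.0011,0.03],0,1],[[0,0,0.025],0,1],[[0,0,0.013],0,1],[[0,0,0.004],0,1],[[0,0,0.002],0,1],[[0,0,0.0015],0,1],[[0,0,0],0,1]]'
python3 go.py 100.7 637.6 -88.9 32.5
```

```text
time_s: 19.73
eef_pos: [0.6378, -0.0897, 0.0331]
tool_rot: [[-0.186, 0.983, 0.001], [0.983, 0.186, -0.0], [-0.0, 0.001, -1.0]]
wrist_force: [0.4, -0.6, -0.6]
opening: 0.585
grip_force: 42.1
t 19.73 tcp [637.8 -89.7  33.1] yaw 100.73 tilt [ 0.0008 -0.0002] open 0.585 F [ 0.4 -0.6 -0.6] grip 42.1 q [ 0.61  0.79 -0.75  1.67  0.64  0.94 -0.19]
roll 0.03 shift [ 0.8 -0.1  0.6]
```

```bash

python3 -m crank '[[[0,0,0.001],0,1],[[0,0,0],0,1],[[0,0,0],0,-0.55],[[0,0,0],0,-0.55],[[0,0,0],0,-0.55],[[0,0,-0.02],0,-0.55],[[0,0,-0.05],0,-0.55],[[0,0,-0.06],0,-0.8],[[0,0,-0.06],2.5,-0.8],[[0,0,0],0,-0.8],[[0,0,0],0,-0.8]]'
python3 go.py 98.2 458 75.5 200
python3 -c "
from h import *
snap('side','s4')
a=cv2.resize(cv2.imread('pics/s4.png')[130:350,230:480],(682,600),interpolation=2);cv2.imwrite('pics/c4s.png',a)"
```

```text
time_s: 21.1
eef_pos: [0.6374, -0.0897, 0.2225]
tool_rot: [[-0.144, 0.99, 0.001], [0.99, 0.144, -0.001], [-0.001, 0.001, -1.0]]
wrist_force: [-0.0, 0.0, -0.6]
opening: 0.899
grip_force: 0.0
t 21.1 tcp [637.4 -89.7 222.5] yaw 98.26 tilt [ 0.001  -0.0009] open 0.899 F [-0.   0.  -0.6] grip 0.0 q [ 0.69  0.59 -0.87  1.54  0.47  1.23 -0.11]
roll 0.06 shift [ 189.1 -154.    22.5]
```

View pics/c4s.png

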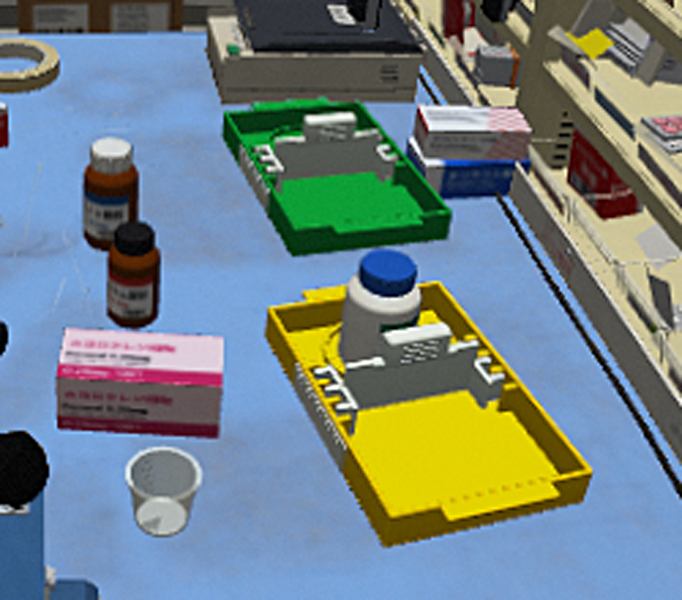

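The white bottle (385,310) stands in the ring behind the seated divider. Brown bottle next.

```bash

python3 -m crank '[[[0.0378,-0.0308,0],0,-1],[[0.0378,-0.0308,0],0,-1],[[0.0378,-0.0308,0],0,-1],[[0.0378,-0.0308,0],0,-1],[[0.0378,-0.0308,0.02],0,-1],[[0,0,0.04],0,-1],[[0,0,0],0,-1],[[0,0,0],0,-1]]'
python3 go.py 98.2 458 75.5 28
```

```text
time_s: 22.15
eef_pos: [0.4582, 0.0754, 0.1619]
tool_rot: [[-0.143, 0.99, -0.001], [0.99, 0.143, 0.001], [0.001, -0.001, -1.0]]
wrist_force: [0.2, -0.4, 0.2]
opening: 0.999
grip_force: 0.0
t 22.15 tcp [458.2  75.4 161.9] yaw 98.22 tilt [-0.0008  0.001 ] open 0.999 F [ 0.2 -0.4  0.2] grip 0.0 q [ 0.64  0.34 -1.    2.03  0.35  0.95 -0.4 ]
roll 0.02 shift [ 1.000e-01 -2.000e-01  1.339e+02]
```

```bash

python3 -m crank '[[[0,0,0.045],0,-1],[[0,0,0.045],0,-1],[[0,0,0.03],0,-1],[[0,0,0.014],0,-1],[[0,0,0],0,-1],[[0,0,0],0,1],[[0,0,0],0,1],[[0,0,0],0,1],[[0,0,0],0,1],[[0,0,0],0,1],[[0,0,0],0,1]]' 50
python3 go.py 98.2 458 75.5 28
python3 -m crank '[[[0,0,-0.02],0,1],[[0,0,-0.04],0,1],[[0,0,-0.05],0,1],[[0,0,-0.05],0,1],[[0,0,0],0,1],[[0,0,0],0,1]]'
python3 go.py 98.2 646 210.5 180
```

```text
time_s: 23.52
eef_pos: [0.4589, 0.0753, 0.0289]
tool_rot: [[-0.143, 0.99, 0.002], [0.99, 0.143, -0.001], [-0.001, 0.002, -1.0]]
wrist_force: [-2.4, -0.5, 9.7]
opening: 0.49
grip_force: 49.3
t 23.52 tcp [458.9  75.3  28.9] yaw 98.23 tilt [ 0.002  -0.0009] open 0.49 F [-2.4 -0.5  9.7] grip 49.3 q [ 0.44  0.56 -0.8   2.12  0.63  0.71 -0.63]
roll 0.03 shift [ 0.4 -0.9  0.9]
time_s: 24.28
eef_pos: [0.4574, 0.0745, 0.1871]
tool_rot: [[-0.143, 0.99, -0.0], [0.99, 0.143, -0.001], [-0.001, -0.001, -1.0]]
wrist_force: [-0.4, -1.5, -1.7]
opening: 0.493
grip_force: 51.7
t 24.27 tcp [457.4  74.5 187.1] yaw 98.2 tilt [-0.0004 -0.0013] open 0.493 F [-0.4 -1.5 -1.7] grip 51.7 q [ 0.68  0.3  -1.04  2.01  0.31  1.   -0.37]
roll -0.0 shift [107.7 206.1   7.1]
```

```bash

python3 -m crank '[[[0.0215,0.0412,0],0,1],[[0.0215,0.0412,0],0,1],[[0.0215,0.0412,0],0,1],[[0.0215,0.0412,0],0,1],[[0.0215,0.0412,0.007],0,1],[[0,0,0.04],0,1],[[0,0,0.04],0,1],[[0,0,0],0,1],[[0,0,0],0,1]]'
python3 go.py 98.2 646 210.5 32
python3 -c "
from h import *
T=np.load('pics/top0.npz')['W'];p=T[100:185,120:190];k=p[...,2]>.04;print('printer',np.nanmin(p[k],0),np.nanmax(p[k],0))"
```

```text
time_s: 25.4
eef_pos: [0.6462, 0.2118, 0.1006]
tool_rot: [[-0.144, 0.99, -0.001], [0.99, 0.144, 0.0], [0.0, -0.001, -1.0]]
wrist_force: [-0.0, 0.3, -0.7]
opening: 0.49
grip_force: 51.7
t 25.4 tcp [646.2 211.8 100.6] yaw 98.27 tilt [-0.0007  0.0003] open 0.49 F [-0.   0.3 -0.7] grip 51.7 q [ 0.18  0.78 -0.82  1.54  0.62  1.1  -0.65]
roll 0.07 shift [-1.2 -0.4 68.6]
printer [0.57955988 0.30413588 0.04006706] [0.78005003 0.43709081 0.0795018 ]
```

```bash

python3 -m crank '[[[-0.0012,0,0.03],0,1],[[0,0,0.022],0,1],[[0,0,0.009],0,1],[[0,0,0.004],0,1],[[0,0,0.002],0,1],[[0,0,0.0015],0,1],[[0,0,0],0,1]]'
python3 go.py 98.2 646 210.5 32
python3 -m crank '[[[0,0,0],0,-0.4],[[0,0,0],0,-0.4],[[0,0,0],0,-0.4],[[0,0,-0.02],0,-0.4],[[0,0,-0.05],0,-0.4],[[0,0,-0.06],0,-0.4],[[0,0,-0.06],0,-0.4],[[0,0,0],0,-0.4],[[0,0,0],0,-0.4]]'
python3 go.py 98.2 473 -227.7 200
```

```text
time_s: 26.28
eef_pos: [0.6469, 0.2101, 0.0325]
tool_rot: [[-0.143, 0.99, 0.001], [0.99, 0.143, 0.0], [0.0, 0.001, -1.0]]
wrist_force: [-0.0, 0.2, -1.6]
opening: 0.489
grip_force: 51.7
t 26.27 tcp [646.9 210.1  32.5] yaw 98.24 tilt [0.0006 0.0001] open 0.489 F [-0.   0.2 -1.6] grip 51.7 q [ 0.15  0.85 -0.77  1.57  0.68  1.   -0.68]
roll 0.04 shift [ 0.5 -0.8  0.5]
time_s: 27.4
eef_pos: [0.6467, 0.2101, 0.2234]
tool_rot: [[-0.143, 0.99, 0.002], [0.99, 0.143, -0.0], [-0.0, 0.002, -1.0]]
wrist_force: [-0.8, -0.5, -0.8]
opening: 0.697
grip_force: 0.0
t 27.4 tcp [646.7 210.1 223.4] yaw 98.24 tilt [ 0.0017 -0.0001] open 0.697 F [-0.8 -0.5 -0.8] grip 0.0 q [ 0.21  0.66 -0.89  1.44  0.52  1.29 -0.58]
roll 0.04 shift [-408.5 -234.4   23.4]
```

```bash

python3 -m crank '[[[-0.0454,-0.026,0],0,-0.6],[[-0.0454,-0.026,0],0,-0.6],[[-0.0454,-0.026,0],0,-0.6],[[-0.0454,-0.026,0],0,-0.6],[[-0.0454,-0.026,0],0,-0.6],[[-0.0454,-0.026,0],0,-0.6],[[-0.0454,-0.026,0],0,-0.6],[[-0.0454,-0.026,0],0,-0.6],[[-0.0454,-0.026,0],0,-0.6],[[0,0,0],0,-0.6],[[0,0,0],0,-0.6]]'
python3 go.py 98.2 473 -227.7 14
python3 -c "
from h import *
for n in('top0','side0'):
  W=np.load(f'pics/{n}.npz')['W']
  for ya in np.arange(-.5,-.1,.04):
    k=(W[...,0]<.445)&(W[...,0]>.25)&(W[...,1]>ya)&(W[...,1]<ya+.04)&(W[...,2]>.02)
    if k.sum(): print(n,round(ya,2),k.sum(),np.round(W[k].min(0),3),np.round(W[k].max(0),3))"
```

```text
time_s: 28.78
eef_pos: [0.4729, -0.2273, 0.2213]
tool_rot: [[-0.143, 0.99, -0.001], [0.99, 0.143, 0.002], [0.002, -0.001, -1.0]]
wrist_force: [0.5, -0.0, -0.0]
opening: 0.8
grip_force: 0.0
t 28.77 tcp [ 472.9 -227.3  221.3] yaw 98.21 tilt [-0.0012  0.0016] open 0.8 F [ 0.5 -0.  -0. ] grip 0.0 q [ 1.19  0.38 -0.97  1.83  0.34  1.11  0.24]
roll 0.01 shift [-4.000e-01  1.000e-01  2.073e+02]
top0 -0.5 552 [ 0.341 -0.5    0.024] [ 0.432 -0.46   0.13 ]
top0 -0.46 486 [ 0.356 -0.46   0.032] [ 0.432 -0.42   0.144]
top0 -0.42 411 [ 0.356 -0.42   0.033] [ 0.432 -0.38   0.204]
top0 -0.38 778 [ 0.356 -0.38   0.022] [ 0.432 -0.34   0.21 ]
top0 -0.34 615 [ 0.304 -0.34   0.02 ] [ 0.433 -0.3    0.171]
top0 -0.3 54 [ 0.251 -0.299  0.02 ] [ 0.309 -0.26   0.025]
top0 -0.26 18 [ 0.292 -0.232  0.02 ] [ 0.319 -0.222  0.024]
top0 -0.22 146 [ 0.275 -0.22   0.02 ] [ 0.322 -0.18   0.028]
top0 -0.18 141 [ 0.263 -0.18   0.02 ] [ 0.445 -0.14   0.049]
top0 -0.14 213 [ 0.413 -0.14   0.021] [ 0.445 -0.1    0.05 ]
side0 -0.5 297 [ 0.379 -0.471  0.121] [ 0.406 -0.46   0.131]
side0 -0.46 1230 [ 0.357 -0.46   0.037] [ 0.431 -0.42   0.143]
side0 -0.42 2170 [ 0.355 -0.42   0.02 ] [ 0.433 -0.38   0.202]
side0 -0.38 1518 [ 0.355 -0.38   0.021] [ 0.432 -0.34   0.204]
side0 -0.34 544 [ 0.308 -0.34   0.02 ] [ 0.432 -0.302  0.059]
side0 -0.3 40 [ 0.25 -0.3   0.02] [ 0.304 -0.263  0.024]
side0 -0.26 4 [ 0.293 -0.229  0.02 ] [ 0.314 -0.22   0.02 ]
side0 -0.22 76 [ 0.275 -0.219  0.02 ] [ 0.323 -0.181  0.023]
side0 -0.18 309 [ 0.263 -0.179  0.02 ] [ 0.444 -0.14   0.046]
side0 -0.14 237 [ 0.413 -0.14   0.042] [ 0.445 -0.1    0.047]
```

```bash

python3 -m crank '[[[0,0,0.04],0,-0.6],[[0,0,0.04],0,-0.6],[[0,0,0],0,-0.6],[[0,0,0],0,-0.6]]'
python3 -c "
from h import *
snap('side','s5'); snap('top','t5')
a=cv2.imread('pics/s5.png')[0:400,100:500];b=cv2.imread('pics/t5.png')[100:400,200:560]
b=cv2.resize(b,(400,333));cv2.imwrite('pics/c5.png',np.hstack([a,np.vstack([b,np.zeros((67,400,3),np.uint8)])]))
W=np.load('pics/t5.npz')['W']; k=(W[...,2]>.12)&(W[...,1]<-.28)&(W[...,0]>.2)&(W[...,0]<.5)&(W[...,1]>-.6)
print(k.sum(), np.percentile(W[k][:,2],[0,50,100]))"; python3 go.py
```

```text
time_s: 29.28
eef_pos: [0.4749, -0.2266, 0.1432]
tool_rot: [[-0.146, 0.989, 0.001], [0.989, 0.146, 0.0], [0.0, 0.001, -1.0]]
wrist_force: [-0.0, -0.4, 0.3]
opening: 0.801
grip_force: 0.0
60 [0.14941635 0.15638053 0.16633394]
t 29.38 tcp [ 475.2 -227.6  143.9] yaw 98.3 tilt [ 0.0026 -0.0011] open 0.8 F [ 0.3 -0.3  0.1] grip 0.0 q [ 1.12  0.47 -0.91  1.91  0.45  0.97  0.15]
```

View pics/c5.png

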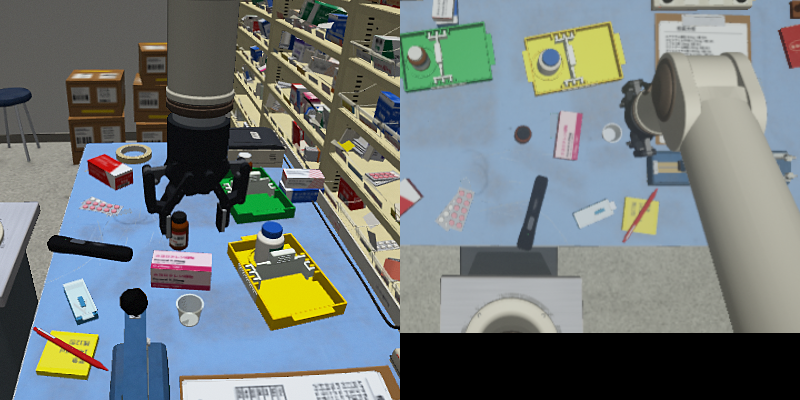

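The side view shows the gripper above the cup (190,310) with the forearm rising high on the -y side. The brown bottle stands in the green ring (418,55 in the top half). Next I'll check the arm's clearance above the blue sealer.

```bash
python3 - <<'E'
from h import *
W=np.load('pics/s5.npz')['W'];W0=np.load('pics/side0.npz')['W']
d=np.load('pics/s5.npz')['d'];d0=np.load('pics/side0.npz')['d']
k=(abs(d-d0)>.02)&(d>0)&(W[...,2]>.1)
p=W[k]
for ya in np.arange(-.7,-.1,.04):
    q=p[(p[:,1]>ya)&(p[:,1]<ya+.04)]
    if len(q): i=q[:,2].argmin(); print(round(ya,2),len(q),'lowest',np.round(q[i],3))
E
```

```text
-0.5 3 lowest [ 0.385 -0.467  0.127]
-0.46 1 lowest [ 0.4   -0.432  0.137]
-0.42 5 lowest [ 0.397 -0.392  0.151]
-0.38 1 lowest [ 0.39  -0.369  0.166]
-0.3 4892 lowest [ 0.483 -0.26   0.296]
-0.26 10117 lowest [ 0.509 -0.227  0.175]
-0.22 260 lowest [ 0.507 -0.214  0.177]
-0.14 2 lowest [ 0.982 -0.103  0.14 ]
```

```bash

python3 -m crank '[[[0,-0.002,0.045],0,-0.6],[[0,0,0.045],0,-0.6],[[0,0,0.028],0,-0.6],[[0,0,0.013],0,-0.6],[[0,0,0],0,-0.6]]' 20
python3 go.py 98.2 473 -227.7 12
python3 -m crank '[[[0,0,0],0,0.3],[[0,0,0],0,0.3],[[0,0,0],0,0.3],[[0,0,0],0,0.3],[[0,0,0],0,0.3]]' 20
python3 go.py 98.2 473 -227.7 12
```

```text
time_s: 30.0
eef_pos: [0.4721, -0.2282, 0.0116]
tool_rot: [[-0.143, 0.99, 0.0], [0.99, 0.143, -0.0], [-0.0, 0.0, -1.0]]
wrist_force: [0.5, -0.7, 0.0]
opening: 0.806
grip_force: 0.0
t 30.0 tcp [ 472.1 -228.2   11.6] yaw 98.24 tilt [ 0.0005 -0.0001] open 0.806 F [ 0.5 -0.7  0. ] grip 0.0 q [ 0.98  0.66 -0.74  1.99  0.65  0.75 -0.01]
roll 0.04 shift [ 0.4  1.  -0.4]
time_s: 30.62
eef_pos: [0.4722, -0.2287, 0.0122]
tool_rot: [[-0.143, 0.99, 0.001], [0.99, 0.143, -0.001], [-0.002, 0.001, -1.0]]
wrist_force: [-1.0, -0.4, 7.1]
opening: 0.35
grip_force: 3.3
t 30.62 tcp [ 472.2 -228.7   12.2] yaw 98.22 tilt [ 0.001  -0.0014] open 0.35 F [-1.  -0.4  7.1] grip 3.3 q [ 0.99  0.66 -0.74  1.99  0.66  0.75 -0.01]
roll 0.02 shift [0.9 1.  0.2]
```

```bash

python3 -c "
from h import *
snap('side','s6')
a=cv2.resize(cv2.imread('pics/s6.png')[200:350,220:400],(720,600),interpolation=2);cv2.imwrite('pics/c6.png',a)"; python3 go.py
```

```text
t 30.68 tcp [ 472.2 -228.7   12.2] yaw 98.23 tilt [ 0.001  -0.0014] open 0.354 F [-1.2 -0.7  6.8] grip 3.3 q [ 0.99  0.66 -0.74  1.99  0.66  0.75 -0.01]
```

View pics/c6.png

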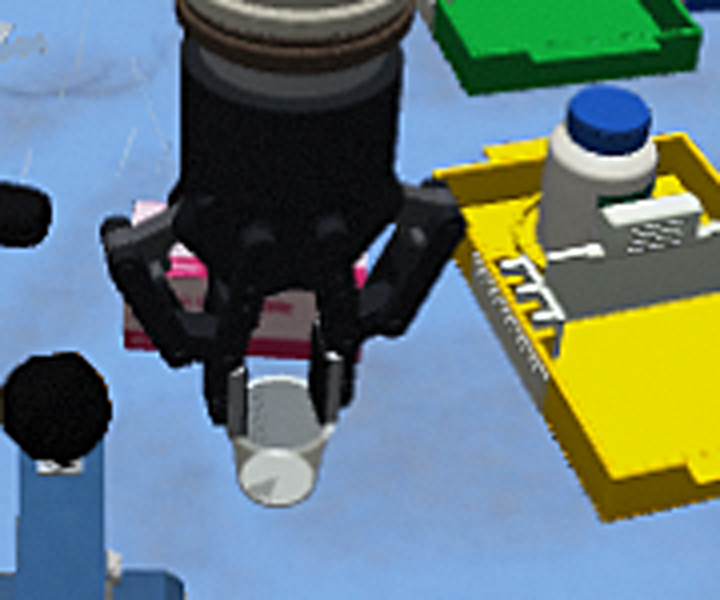

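The cup (280,450) is upright between the fingertips with light contact. Closing at 20 N and lifting a little to check.

```bash

python3 -m crank '[[[0,0,0],0,0.5],[[0,0,0],0,0.6],[[0,0,0],0,0.7],[[0,0,0],0,0.7]]' 20
python3 go.py
python3 -m crank '[[[0,0,-0.01],0,0.7],[[0,0,-0.02],0,0.7],[[0,0,-0.03],0,0.7],[[0,0,0],0,0.7]]'
python3 -c "
from h import *
snap('side','s7')
a=cv2.resize(cv2.imread('pics/s7.png')[170:320,220:400],(720,600),interpolation=2);cv2.imwrite('pics/c7.png',a)"; python3 go.py
```

```text
time_s: 31.18
eef_pos: [0.4679, -0.2298, 0.0126]
tool_rot: [[-0.142, 0.99, -0.007], [0.99, 0.142, -0.004], [-0.003, -0.008, -1.0]]
wrist_force: [-12.9, -0.5, 24.5]
opening: 0.154
grip_force: 12.4
t 31.18 tcp [ 467.9 -229.8   12.6] yaw 98.15 tilt [-0.0072 -0.0037] open 0.154 F [-12.9  -0.5  24.5] grip 12.4 q [ 0.99  0.66 -0.74  1.99  0.65  0.76 -0.01]
time_s: 31.68
eef_pos: [0.4741, -0.2288, 0.0741]
tool_rot: [[-0.143, 0.99, 0.005], [0.99, 0.143, -0.002], [-0.003, 0.005, -1.0]]
wrist_force: [0.7, 0.8, 0.4]
opening: 0.15
grip_force: 0.0
t 31.73 tcp [ 472.9 -228.7   72.7] yaw 98.23 tilt [ 0.0029 -0.0016] open 0.15 F [ 0.5 -0.8 -0.8] grip 0.0 q [ 1.05  0.57 -0.83  1.96  0.56  0.85  0.07]
```

View pics/c7.png

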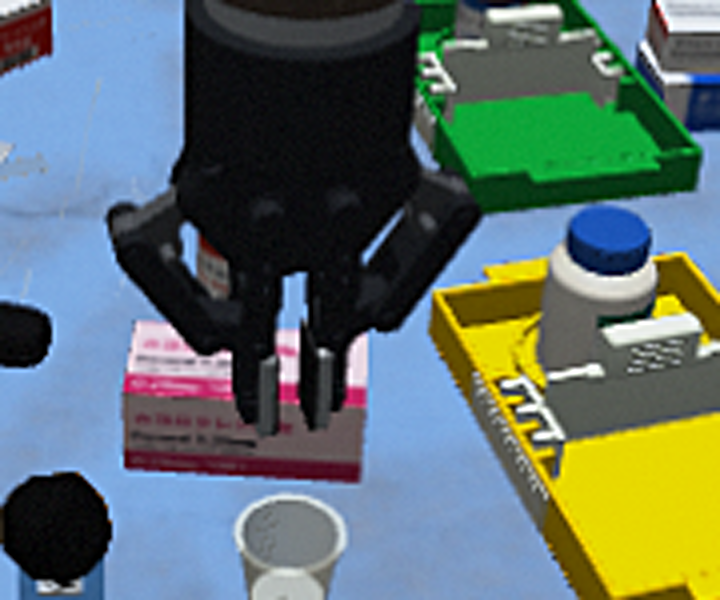

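The cup slipped out but is still upright, with its rim centred at crop (291,527). Re-measuring it.

```bash
python3 - <<'E'
from h import *
W=np.load('pics/s7.npz')['W'];d=np.load('pics/s7.npz')['d']
c,f,R,t=cam('side')
K=np.array([[f,0,c['cx']],[0,f,c['cy']],[0,0,1.]])
def ray(u,v,z):
    x=cv2.undistortPoints(np.array([[[u,v]]],float),K,np.array([c['k1'],0,0,0,0.]))[0,0]
    r=R.T@np.array([*x,1]); o=-R.T@t; return o+r*(z-o[2])/r[2]
for u,v in((235,527),(347,527),(291,494),(291,566),(291,527)): print(np.round(ray(220+u/4,170+v/4,.038)*1000,1))
p=W[285:330,270:315]; q=p[(p[...,2]>.028)&(p[...,2]<.05)]
r=cv2.minAreaRect(q[:,:2].astype(np.float32)*1000); print('depth',len(q),r,np.percentile(q[:,2],[2,98]))
# original picture side0 rim (approx): cup at same code
W=np.load('pics/side0.npz')['W'];p=W[285:330,268:312]; q=p[(p[...,2]>.028)&(p[...,2]<.05)]
r=cv2.minAreaRect(q[:,:2].astype(np.float32)*1000); print('orig',len(q),r)
# finger positions in s7 near tip
E
```

```text
[ 455.3 -224.6   38. ]
[ 499.5 -227.1   38. ]
[ 479.2 -207.3   38. ]
[ 475.4 -246.6   38. ]
[ 477.4 -225.8   38. ]
depth 270 ((476.615234375, -227.9037628173828), (43.434661865234375, 43.512996673583984), 2.3035390377044678) [0.02824819 0.03799349]
orig 279 ((472.25579833984375, -228.18722534179688), (43.76905822753906, 42.94804763793945), 86.31568145751953)
```

```bash
python3 - <<'E'
from h import *
for n,oy,pts in(('s6',200,[(238,380),(238,400),(238,425),(332,370),(332,390),(332,412),(285,385),(285,450),(215,415),(347,395)]),('s7',170,[(268,370),(268,400),(268,425),(320,360),(320,400),(318,420),(245,420),(340,410)])):
    W=np.load(f'pics/{n}.npz')['W']
    for a,b in pts: u,v=round(220+a/4),round(oy+b/4); print(n,(a,b),np.round(W[v,u]*1000))
E
```

```text
s6 (238, 380) [ 455. -243.   71.]
s6 (238, 400) [ 456. -241.   58.]
s6 (238, 425) [ 456. -243.   47.]
s6 (332, 370) [ 491. -238.   70.]
s6 (332, 390) [ 491. -238.   57.]
s6 (332, 412) [ 492. -236.   45.]
s6 (285, 385) [ 476. -208.   33.]
s6 (285, 450) [ 477. -214.    2.]
s6 (215, 415) [ 447. -240.   49.]
s6 (347, 395) [ 498. -233.   50.]
s7 (268, 370) [ 464. -240.  132.]
s7 (268, 400) [ 465. -239.  116.]
s7 (268, 425) [ 465. -240.  105.]
s7 (320, 360) [ 483. -237.  132.]
s7 (320, 400) [ 484. -238.  114.]
s7 (318, 420) [ 485. -237.  104.]
s7 (245, 420) [ 457. -236.  104.]
s7 (340, 410) [ 505. -160.   41.]
```

```bash
python3 - <<'E'
from h import *
for n,z in(('s7',72.7),('s2',91.4),('s5',143.9)):
    D=np.load(f'pics/{n}.npz');W=D['W'];v=D['im'].max(-1)
    d0=np.load('pics/side0.npz')['d']
    p=W[(abs(D['d']-d0)>.05)&(v<110)&(W[...,2]>.03)]
    s=p[np.hypot(p[:,0]-(.473 if n!='s2' else .649),p[:,1]-(-.228 if n!='s2' else -.135))<.06]
    print(n,'lowest dark pts above TCP',np.round(np.percentile(s[:,2],[0,.5,1,2])*1000-z,1))
E
python3 -m crank '[[[0.001,0.004,0],0,-0.6],[[0,0,0],0,-0.6],[[0,0,0],0,-0.6],[[0,0,0],0,-0.6]]'
python3 go.py 98.2 477 -227.5 12
```

```text
s7 lowest dark pts above TCP [25.  37.3 44.4 57.4]
s2 lowest dark pts above TCP [-33.4 -28.8 -26.2 -22.1]
s5 lowest dark pts above TCP [31.5 40.  45.1 54.2]
time_s: 32.22
eef_pos: [0.4752, -0.2264, 0.0708]
tool_rot: [[-0.143, 0.99, -0.001], [0.99, 0.143, 0.0], [0.001, -0.0, -1.0]]
wrist_force: [0.1, 0.4, -0.3]
opening: 0.798
grip_force: 0.0
t 32.23 tcp [ 475.2 -226.4   70.8] yaw 98.24 tilt [-0.0005  0.0005] open 0.798 F [ 0.1  0.4 -0.3] grip 0.0 q [ 1.04  0.58 -0.82  1.96  0.56  0.85  0.06]
roll 0.04 shift [-1.4  1.6 58.8]
```

```bash

python3 -m crank '[[[-0.001,0.0015,0.03],0,-0.6],[[0,0,0.025],0,-0.6],[[0,0,0.011],0,-0.6],[[0,0,0.003],0,-0.6],[[0,0,0],0,-0.6]]'
python3 -m crank '[[[0,0,0.002],0,-0.6],[[0,0,0.002],0,-0.6],[[0,0,0],0,-0.6]]'
python3 -m crank '[[[0,0,0.003],0,-0.6],[[0,0,0.003],0,-0.6],[[0,0,0],0,-0.6]]'
python3 -c "
from h import *
snap('side','s8')
a=cv2.resize(cv2.imread('pics/s8.png')[220:350,230:370],(560,520),interpolation=2);cv2.imwrite('pics/c8.png',a)"; python3 go.py 98.2 477 -227.5 -12
```

```text
time_s: 32.85
eef_pos: [0.4776, -0.2274, 0.0026]
tool_rot: [[-0.143, 0.99, 0.001], [0.99, 0.143, -0.0], [-0.0, 0.001, -1.0]]
wrist_force: [0.3, -0.4, 0.5]
opening: 0.798
grip_force: 0.0
time_s: 33.22
eef_pos: [0.477, -0.2275, -0.0018]
tool_rot: [[-0.143, 0.99, 0.0], [0.99, 0.143, -0.0], [-0.0, 0.0, -1.0]]
wrist_force: [-0.1, -0.5, 0.1]
opening: 0.803
grip_force: 0.0
time_s: 33.6
eef_pos: [0.4767, -0.2272, -0.0082]
tool_rot: [[-0.143, 0.99, -0.001], [0.99, 0.143, 0.0], [0.0, -0.001, -1.0]]
wrist_force: [-0.0, 0.4, -1.0]
opening: 0.799
grip_force: 0.0
t 33.65 tcp [ 476.9 -227.2   -8.1] yaw 98.24 tilt [-0.0003  0.0002] open 0.798 F [-0.2 -0.5 -0. ] grip 0.0 q [ 0.96  0.7  -0.71  1.98  0.69  0.72 -0.04]
roll 0.04 shift [-0.3  0.1  3.9]
```

View pics/c8.png

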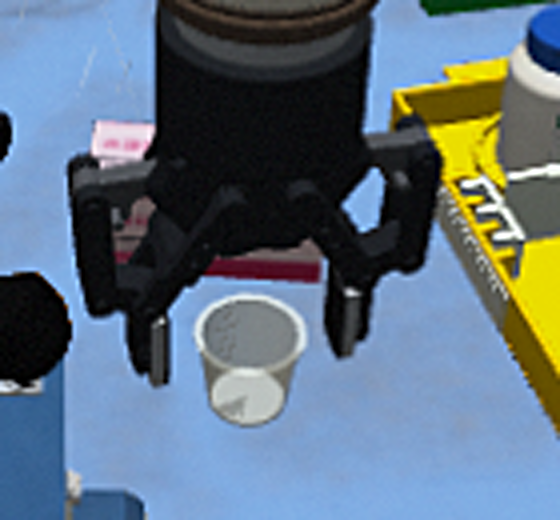

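The fingers straddle the cup (250,350) with no contact; the tips sit about 28 mm above the reported TCP, so I'm using that offset. Closing gently.

```bash

python3 -m crank '[[[0,0,0.004],0,-0.6],[[0,0,0],0,0.2],[[0,0,0],0,0.2],[[0,0,0],0,0.2],[[0,0,0],0,0.2],[[0,0,0],0,0.2]]' 20
python3 go.py 98.2 477 -227.5 -12
python3 -m crank '[[[0,0,-0.01],0,0.2],[[0,0,-0.03],0,0.2],[[0,0,-0.04],0,0.2],[[0,0,-0.05],0,0.2],[[0,0,-0.05],0,0.2],[[0,0,0],0,0.2]]'
python3 go.py 98.2 662.7 94.6 165
```

```text
time_s: 34.4
eef_pos: [0.477, -0.2274, -0.0118]
tool_rot: [[-0.143, 0.99, -0.0], [0.99, 0.143, -0.0], [-0.0, -0.0, -1.0]]
wrist_force: [0.1, 0.5, 1.5]
opening: 0.498
grip_force: 20.3
t 34.4 tcp [ 477.  -227.4  -11.8] yaw 98.23 tilt [-0.     -0.0001] open 0.498 F [0.1 0.5 1.5] grip 20.3 q [ 0.95  0.7  -0.71  1.98  0.69  0.72 -0.04]
roll 0.03 shift [-0.1 -0.   0.2]
time_s: 35.15
eef_pos: [0.4802, -0.2282, 0.1726]
tool_rot: [[-0.143, 0.99, 0.007], [0.99, 0.143, -0.004], [-0.005, 0.006, -1.0]]
wrist_force: [-0.5, 0.9, -0.6]
opening: 0.498
grip_force: 20.5
t 35.15 tcp [ 480.2 -228.2  172.6] yaw 98.24 tilt [ 0.0071 -0.0045] open 0.498 F [-0.5  0.9 -0.6] grip 20.5 q [ 1.14  0.44 -0.94  1.88  0.42  1.02  0.17]
roll 0.04 shift [293.5 226.7   7.6]
```

```bash

python3 -m crank '[[[0.0419,0.0324,0],0,0.2],[[0.0419,0.0324,0],0,0.2],[[0.0419,0.0324,0],0,0.2],[[0.0419,0.0324,0],0,0.2],[[0.0419,0.0324,0],0,0.2],[[0.0419,0.0324,0],0,0.2],[[0.0419,0.0324,0],0,0.2],[[0,0,0.04],0,0.2],[[0,0,0.05],0,0.2],[[0,0,0],0,0.2],[[0,0,0],0,0.2]]'
python3 go.py 98.2 662.7 94.6 -8.5
```

```text
time_s: 36.52
eef_pos: [0.6599, 0.0959, 0.0792]
tool_rot: [[-0.143, 0.99, 0.001], [0.99, 0.143, 0.001], [0.001, 0.001, -1.0]]
wrist_force: [1.0, -0.0, -0.7]
opening: 0.5
grip_force: 20.6
t 36.52 tcp [659.9  95.9  79.2] yaw 98.24 tilt [0.0007 0.0008] open 0.5 F [ 1.  -0.  -0.7] grip 20.6 q [ 0.35  0.78 -0.8   1.59  0.62  1.04 -0.49]
roll 0.04 shift [-1.7  2.5 87.7]
```

```bash

python3 -m crank '[[[-0.0017,0.0025,0.035],0,0.2],[[0,0,0.03],0,0.2],[[0,0,0.013],0,0.2],[[0,0,0.005],0,0.2],[[0,0,0.0025],0,0.2],[[0,0,0.002],0,0.2],[[0,0,0],0,0.2]]'
python3 go.py 98.2 662.7 94.6 -8.5
```

```text
time_s: 37.4
eef_pos: [0.6628, 0.0942, -0.0087]
tool_rot: [[-0.143, 0.99, 0.001], [0.99, 0.143, 0.0], [0.0, 0.001, -1.0]]
wrist_force: [0.7, -0.3, 1.0]
opening: 0.498
grip_force: 20.6
t 37.4 tcp [662.8  94.2  -8.7] yaw 98.23 tilt [0.0012 0.0002] open 0.498 F [ 0.7 -0.3  1. ] grip 20.6 q [ 0.31  0.89 -0.73  1.61  0.7   0.92 -0.54]
roll 0.03 shift [ 0.4 -0.  -0.2]
```

```bash

python3 -m crank '[[[0,0,0],0,-0.25],[[0,0,0],0,-0.25],[[0,0,0],0,-0.25],[[0,0,-0.02],0,-0.25],[[0,0,-0.05],0,-0.25],[[0,0,-0.06],0,-0.25],[[0,0,-0.06],0,-0.25],[[0,0,-0.02],0,-0.9],[[0,0,0],-10,-0.9],[[0,0,0],-10,-0.9],[[0,0,0],-10,-0.9],[[0,0,0],-10,-0.9]]'
python3 -m crank '[[[0,0,0],-10,-0.9],[[0,0,0],-10,-0.9],[[0,0,0],-10,-0.9],[[0,0,0],-3.7,-0.9],[[0,0,0],0,-0.9]]'
python3 go.py 171.9 467 -129.6 150
python3 -c "
from h import *
snap('side','s9'); W=np.load('pics/s9.npz')['W']
a=cv2.resize(cv2.imread('pics/s9.png')[130:340,230:440],(600,600),interpolation=2);cv2.imwrite('pics/c9.png',a)
p=W[235:300,235:325].reshape(-1,3);p=p[(p[:,2]>.04)&(p[:,2]<.06)];print(cv2.minAreaRect(p[:,:2].astype(np.float32)*1000))"
```

```text
time_s: 38.9
eef_pos: [0.6617, 0.0939, 0.2008]
tool_rot: [[-0.75, 0.662, -0.001], [0.662, 0.75, -0.0], [0.0, -0.001, -1.0]]
wrist_force: [0.7, 0.1, 0.9]
opening: 0.949
grip_force: 0.0
time_s: 39.52
eef_pos: [0.6618, 0.0939, 0.2005]
tool_rot: [[-0.99, 0.141, -0.001], [0.141, 0.99, 0.0], [0.001, -0.0, -1.0]]
wrist_force: [0.2, -0.3, -0.3]
opening: 0.95
grip_force: 0.0
t 39.52 tcp [661.8  93.9 200.5] yaw 171.9 tilt [-0.0007  0.    ] open 0.95 F [ 0.2 -0.3 -0.3] grip 0.0 q [ 0.51  0.79 -1.14  1.49  0.72  1.33  0.74]
roll 0.0 shift [ 161.4 -248.8   50.5]
((466.4098205566406, -130.1792449951172), (52.45208740234375, 104.93136596679688), 81.8669662475586)
```

View pics/c9.png

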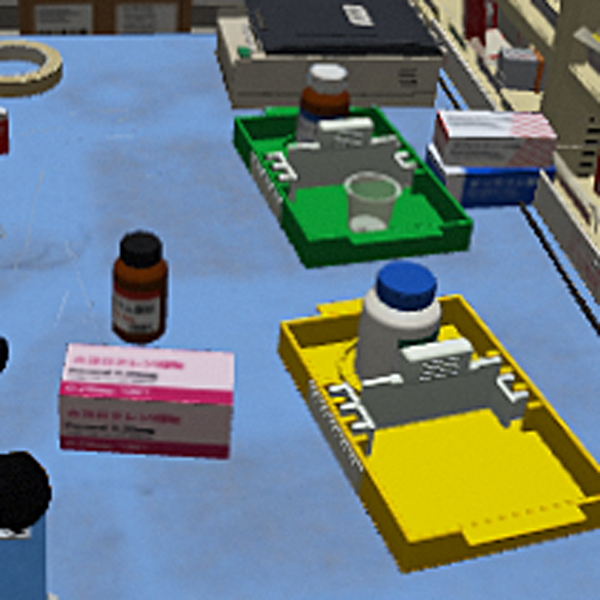

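The cup stands at (372,200) in the green bay, the brown bottle is in its ring, and the carton has not moved. Pink carton next.

```bash

python3 -m crank '[[[0.0269,-0.0415,0],0,-0.9],[[0.0269,-0.0415,0],0,-0.9],[[0.0269,-0.0415,0],0,-0.9],[[0.0269,-0.0415,0],0,-0.9],[[0.0269,-0.0415,0],0,-0.9],[[0.0269,-0.0415,0],0,-0.9],[[0,0,0.05],0,-0.9],[[0,0,0.05],0,-0.9],[[0,0,0],0,-0.9],[[0,0,0],0,-0.9]]'
python3 go.py 171.9 467 -129.6 -6
```

```text
time_s: 40.83
eef_pos: [0.4687, -0.1291, 0.1022]
tool_rot: [[-0.99, 0.139, 0.002], [0.139, 0.99, -0.0], [-0.002, 0.0, -1.0]]
wrist_force: [-0.2, -0.4, -0.1]
opening: 0.95
grip_force: 0.0
t 40.83 tcp [ 468.7 -129.1  102.2] yaw 171.99 tilt [ 0.0018 -0.0001] open 0.95 F [-0.2 -0.4 -0.1] grip 0.0 q [ 1.16  0.66 -1.23  2.03  0.75  1.    0.98]
roll 0.09 shift [  1.6  -0.8 108.2]
```

```bash

python3 -m crank '[[[0.0016,-0.0008,0.04],0,-0.9],[[0,0,0.035],0,-0.9],[[0,0,0.02],0,-0.9],[[0,0,0.009],0,-0.9],[[0,0,0.004],0,-0.9],[[0,0,0],0,-0.9]]' 40
python3 go.py 171.9 467 -129.6 -6
python3 -m crank '[[[0,0,0],0,1],[[0,0,0],0,1],[[0,0,0],0,1],[[0,0,0],0,1],[[0,0,0],0,1]]' 40
python3 go.py 171.9 467 -129.6 -6
python3 -m crank '[[[0,0,-0.01],0,1],[[0,0,-0.03],0,1],[[0,0,-0.05],0,1],[[0,0,-0.05],0,1],[[0,0,0],-9,1],[[0,0,0],-9.8,1],[[0,0,0],0,1],[[0,0,0],0,1]]'
python3 go.py 190.7 659.4 -203.9 140
```

```text
time_s: 41.58
eef_pos: [0.4667, -0.1305, -0.0065]
tool_rot: [[-0.99, 0.14, 0.002], [0.14, 0.99, -0.001], [-0.002, -0.0, -1.0]]
wrist_force: [-0.1, -0.7, -0.5]
opening: 0.946
grip_force: 0.0
t 41.58 tcp [ 466.7 -130.5   -6.5] yaw 171.93 tilt [ 0.0015 -0.0005] open 0.946 F [-0.1 -0.7 -0.5] grip 0.0 q [ 1.02  0.8  -1.02  2.08  0.96  0.84  0.84]
roll 0.03 shift [-0.2  0.9 -0.5]
time_s: 42.2
eef_pos: [0.4663, -0.1305, -0.0067]
tool_rot: [[-0.99, 0.14, 0.001], [0.14, 0.99, -0.001], [-0.001, -0.001, -1.0]]
wrist_force: [-0.1, 0.2, 5.3]
opening: 0.578
grip_force: 42.1
t 42.2 tcp [ 466.3 -130.5   -6.7] yaw 171.93 tilt [ 0.0009 -0.0006] open 0.578 F [-0.1  0.2  5.3] grip 42.1 q [ 1.02  0.8  -1.02  2.08  0.96  0.84  0.84]
roll 0.03 shift [-0.6  1.  -0.7]
time_s: 43.2
eef_pos: [0.4656, -0.1302, 0.1326]
tool_rot: [[-0.983, -0.183, -0.0], [-0.183, 0.983, 0.0], [0.0, 0.0, -1.0]]
wrist_force: [0.4, 0.4, -0.7]
opening: 0.579
grip_force: 41.7
t 43.2 tcp [ 465.6 -130.2  132.6] yaw -169.44 tilt [-0.0002  0.0003] open 0.579 F [ 0.4  0.4 -0.7] grip 41.7 q [ 1.24  0.68 -1.34  2.01  0.76  1.09  1.3 ]
roll -360.14 shift [-176.8 -108.4   -7.4]
```

```bash

python3 -m crank '[[[-0.0354,-0.0217,0],0,1],[[-0.0354,-0.0217,0],0,1],[[-0.0354,-0.0217,0],0,1],[[-0.0354,-0.0217,0],0,1],[[-0.0354,-0.0217,0],-0.1,1],[[0,0,0.04],0,1],[[0,0,0.03],0,1],[[0,0,0],0,1],[[0,0,0],0,1]]'
python3 go.py 190.7 659.4 -203.9 -3.5
python3 -c "
from h import *
snap('side','s10')
a=cv2.resize(cv2.imread('pics/s10.png')[180:350,290:480],(670,600),interpolation=2);cv2.imwrite('pics/c10.png',a)"
```

```text
time_s: 44.32
eef_pos: [0.6606, -0.2037, 0.0639]
tool_rot: [[-0.982, -0.187, 0.001], [-0.187, 0.982, 0.0], [-0.001, -0.0, -1.0]]
wrist_force: [-0.4, 0.4, -0.3]
opening: 0.579
grip_force: 41.7
t 44.33 tcp [ 660.6 -203.7   63.9] yaw -169.21 tilt [0.0014 0.0002] open 0.579 F [-0.4  0.4 -0.3] grip 41.7 q [ 0.91  0.98 -1.09  1.52  0.91  1.2   1.42]
roll -359.91 shift [ 1.2  0.  67.4]
```

View pics/c10.png

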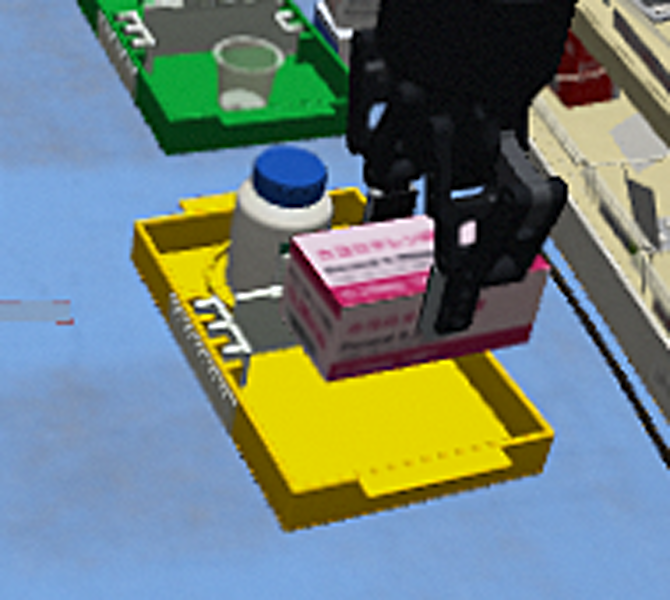

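The carton is level above the bay (410,300), parallel to the tray. Lowering it.

```bash

python3 -m crank '[[[0.001,0,0.025],0,1],[[0,0,0.02],0,1],[[0,0,0.01],0,1],[[0,0,0.005],0,1],[[0,0,0],0,1]]'
python3 -m crank '[[[0,0,0.003],0,1],[[0,0,0.002],0,1],[[0,0,0.0015],0,1],[[0,0,0],0,1]]'
python3 go.py 190.7 659.4 -203.9 -3.5
```

```text
time_s: 45.0
eef_pos: [0.6589, -0.204, 0.0024]
tool_rot: [[-0.982, -0.188, -0.0], [-0.188, 0.982, 0.0], [0.0, 0.0, -1.0]]
wrist_force: [0.2, 0.4, 0.2]
opening: 0.582
grip_force: 41.7
time_s: 45.5
eef_pos: [0.6591, -0.2043, -0.0036]
tool_rot: [[-0.982, -0.188, 0.0], [-0.188, 0.982, -0.0], [-0.0, -0.0, -1.0]]
wrist_force: [-0.1, -0.2, 0.3]
opening: 0.577
grip_force: 41.8
t 45.5 tcp [ 659.1 -204.3   -3.6] yaw -169.16 tilt [ 0.0004 -0.0002] open 0.577 F [-0.1 -0.2  0.3] grip 41.8 q [ 0.89  1.06 -1.03  1.55  0.98  1.12  1.38]
roll -359.86 shift [-0.4  0.3 -0.1]
```

```bash

python3 -m crank '[[[0,0,0],0,-0.3],[[0,0,0],0,-0.3],[[0,0,0],0,-0.3],[[0,0,-0.02],0,-0.3],[[0,0,-0.04],0,-0.3],[[0,0,-0.06],0,-0.3],[[0,0,-0.06],0,-0.3],[[0,0,-0.06],0,-0.3],[[0.05,0,0],0,-0.3],[[0.05,0,0],0,-0.3],[[0,0,0],0,-0.3],[[0,0,0],0,-0.3]]'
python3 go.py
python3 -c "
from h import *
snap('side','s11')
a=cv2.resize(cv2.imread('pics/s11.png')[130:350,200:480],(763,600),interpolation=2);cv2.imwrite('pics/c11.png',a)"
```

```text
time_s: 47.0
eef_pos: [0.5613, -0.2232, 0.2374]
tool_rot: [[-0.982, -0.188, 0.002], [-0.188, 0.982, -0.001], [-0.002, -0.001, -1.0]]
wrist_force: [0.5, 0.4, 0.2]
opening: 0.651
grip_force: 0.0
t 47.0 tcp [ 561.3 -223.2  237.4] yaw -169.19 tilt [ 0.0019 -0.0009] open 0.651 F [0.5 0.4 0.2] grip 0.0 q [ 1.19  0.72 -1.31  1.62  0.71  1.36  1.54]
```

View pics/c11.png

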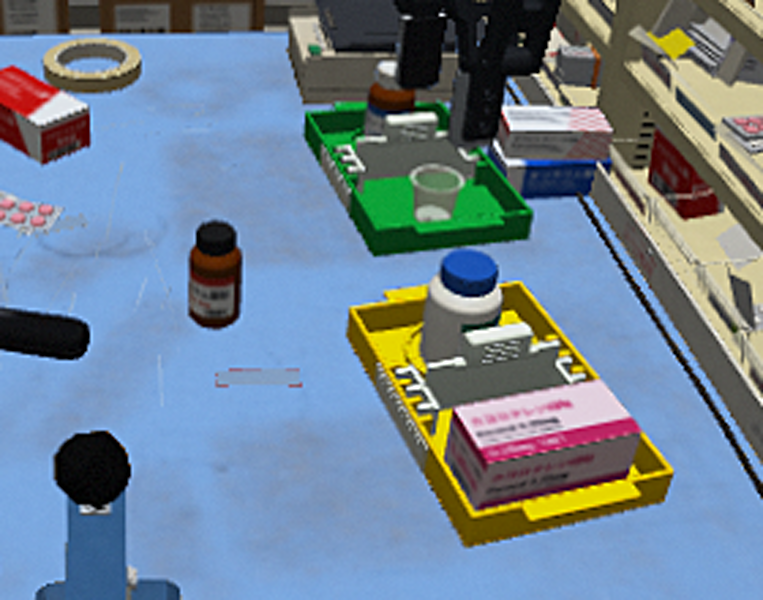

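Everything is in place: the carton at (545,440) lies flat in the bay, and the bottles, cup and divider are seated. A quick numeric check, then I'll hand in.

```bash
python3 - <<'E'
from m import *
W=np.load('pics/s11.npz')['W']; c,s=np.cos(.1867),np.sin(.1867)
L=W.copy(); L[...,:2]=(W[...,:2]-[.648,-.1484])@np.array([[c,-s],[s,c]]); L*=1000
p=L[(L[...,2]>38)&(L[...,2]<55)&(abs(L[...,0])<66)&(L[...,1]<-20)&(L[...,1]>-100)]
t=p[p[:,2]>45]; print('carton top',np.percentile(t[:,2],[5,50,95]),cv2.minAreaRect(t[:,:2].astype(np.float32)))
f=np.linalg.lstsq(np.c_[t[:,:2],np.ones(len(t))],t[:,2],rcond=None)[0]; print('slope deg',np.degrees(f[:2]))
b=L[(L[...,2]>57)&(L[...,2]<72)&(abs(L[...,0])<30)&(abs(L[...,1]-11)<9)]; print('bar top',np.percentile(b[:,2],[50,95]))
print(job.job_done())
E
```

```text
carton top [45.67084931 47.17788071 48.67776411] ((0.13191604614257812, -56.86223220825195), (53.530128479003906, 105.50007629394531), 89.584228515625)
slope deg [-0.04211981  0.48284746]
bar top [61.57704454 62.96193304]
the job is handed in; nothing more can be done
None
```

I made up both kits and handed the job in at about 47 s: the divider is seated first, then the white bottle and pink carton in the yellow tray, and the brown bottle and dosing cup in the green tray. My first cup grasp slipped and nudged the cup about 4 mm, but it stayed upright and the second grasp placed it; the final picture and measurements looked right, but no verdict came back.

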